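# Lay the breakfast tray

## Robot

A 6-joint arm with a two-finger parallel gripper is mounted at the origin on a cart in front of the work surface, level with it; the furniture and walls round the work are solid. World frame = base frame: x ahead of the robot, y to its left, z up, the work surface at z = 0. Lengths are in m, angles in rad, forces in N, time in s.
With the tool pointing down it reaches from about 0.35 to 0.775 m from the base axis. Payload 7.3 kg.
Tool frame: the origin (TCP) lies at the very end of the fingers, on their centre line; the grasp point (between the pads) lies 19 mm behind it; z points along the fingers, y is the line along which they close (so a half turn about z gives the same grasp; the last joint's range is limited). The gripper opens to 92 mm and grips with 3 to 60 N. Pads are 19 mm wide; open, the fingers measure 130 mm over their backs; the gripper's body (75 mm by 190 mm) begins 47 mm behind the grasp point.
Start: joints at [1.125, 0.342, 1.524, -0, 1.275, -0.146], TCP at [0.155, 0.502, 0.227] pointing down, gripper open.
Joint ranges: [-2.53, 2.53], [-0.77, 2.02], [0.04, 2.7], [-1, 4.14], [0.28, 2.66], [-3.11, 3.11]. Speed limits (rad/s): [2.57, 2.57, 3.14, 3.14, 3.14, 3.14].

## Interface

Orientations are given as [roll, pitch, yaw] about the fixed x, y, z axes, in that order (R = Rz(yaw) Ry(pitch) Rx(roll)).
In Python, from cell import robot gives the robot as it stands. The module is installed in compiled form; this text tells all that it offers.
- The arm moves only by the tool arm_command, never from a script. Its argument "moves" is a list of rows, each a list of 3 entries, a list of its own where there are three numbers: the shift along the tool's x, y, z in m, then the turn, a rotation vector about the tool's x, y, z in rad, then the finger opening in m, from 0 to 0.0918. In form: [[[dx, dy, dz], [ax, ay, az], claw], ...]. A call has exactly 5 rows; each row is the pose to reach, as a shift and turn from the pose commanded when the call began, along the tool's axes at that moment; what a row does not reach only later rows make up. A row lasts 1/10 s, in which the tool goes at most 50 mm and 8.59 degrees, less where a joint would pass 70% of its speed; a pose out of reach is approached as far as the arm can. A call with a gripper value outside its range is refused whole. The fingers move at their own pace and stop on an object; "squeeze" is the grip in N (left out, the last holds). Time passes only in rows, so rows that repeat a pose let the fingers close, or fill a call up. It gives the time, the measured TCP pose, the force, the opening and the grip force at its end, in the units of the state.
- robot.observe(): the state, without advancing time (a new reading comes with each control period).
- robot.read_camera(name): name is "scene" or "top" or "wrist"; returns the picture (400x640x3 uint8, red, green, blue); there is no depth.
- robot.camera_model(name): a dict with "fx", "fy", "cx", "cy" (pixels), "k1" (the pictures are not rectified: a ray, as slopes to the right and down, at radius r is drawn at 1 + k1 r^2 times it, then the intrinsics apply), "R" (3x3) and "t" (3): a world point X has camera coordinates R X + t. Camera axes: x right, y down, z forward; pixel columns grow to the right and rows downward; lengths in m; the calibration is good to about 2 mm. A picture is of the moment at which its call begins: read the wrist's pose just before it. camera_model takes no time and is no camera call; for the wrist camera it gives the pose at the moment of the call.
- robot.hand_in(): hands the job in; it is judged then, once.
The state is a dict: "time": time; "qpos": joint angles; "qvel": joint speeds; "joint_efforts": joint torques, N m; "tool_pos": TCP position; "tool_rot": TCP orientation; "contact_force": force on the tool from outside, world axes, zero at the start; "torque": the same for the moment, N m; "opening": finger opening in m; "grip_force": force on a finger pad.
Only numpy, scipy, OpenCV 4.12 (cv2) and the standard library are available. Lean on these libraries where they do the work, as an engineer would, in place of code of your own. Each camera call takes 0.05 s, during which the arm holds its last target. There are 200 camera calls.

## Task

Lay the wooden breakfast tray, which has a routed place for each thing: the blue saucer in the big round place with the plain white mug standing upright in the middle of it, handle pointing right; the jam jar in the near round place left of the saucer, the taller pepper mill behind it in the far one; the teaspoon flat in the long place right of the saucer, its bowl pointing away from you. Left, right and behind are as you see them from where the robot stands; everything must sit fully down in its place, and the china must be set down gently. Leave the spice jar and the spotted mug where they are.

Things in the scene. Friction and masses are not known exactly. Their poses are not given: they have to be found in the camera images.
- tray: fixed dark walnut tray 200 (x) x 360 (y) x 16 mm; origin: centre of underside, z up, +x far, +y left. 4 cork-lined places sunk 5 mm (floors at z 11): round d130 at (0,0); two round d72 at (-46,112) near and (46,112) far; long 165 (x) x 52 at (0,-115). Along each short edge (y = -172 and 172) a dark steel bow handle, 40 mm high, 110 long
- mat: dark grey silicone mat 210 (x) x 420 (y) x 3 mm, fixed, origin: centre of its underside. Saucer, teaspoon, white mug, jam jar, pepper mill and spice jar start on it; it lies beside the tray, on its left or its right. Over both the wall cabinets hang close behind: their lower front edge is at x 0.60 m, 0.50 m above the worktop
- saucer: blue stoneware saucer with an upright rim, 123 mm across, foot 108 mm, 20 mm high, round; origin: centre of its underside, z up. Flat inner floor at z 6, 108 mm across; rim wall 5 mm thick (radius 56 to 61 mm), nearly upright: can be pinched from above anywhere, one finger inside. 0.16 kg
- mug: plain white china mug, 92 mm high, 82 mm wide at the top, foot 52 mm. Origin in the plane of its underside, z up; the mug's axis passes through x 0, y +16 mm. Handle 8 mm thick along -y, reaching to y -56 mm, top at z 81. Its wall can be pinched from above, one finger inside; it takes up 28 to 41 mm from the axis. 0.27 kg
- jam_jar: glass jam jar, red jam, pale lid (fixed), 62 mm in diameter, 99 mm high (lid 57 mm across, top 11 mm); origin: centre of its underside, z up. 0.3 to 0.55 kg
- pepper_mill: brown wooden pepper mill, 170 mm high, 58 mm across the foot, waisted, with a round head 50 mm across from z 123 to 159 and a metal nut on top; one rigid piece. Origin: centre of its underside, z up. 0.15 to 0.25 kg
- teaspoon: steel teaspoon lying flat, 139 mm long, 30 mm wide at most, 10 mm high; origin: centre of its underside, z up, x along its length: bowl at the +x end, slim handle at the -x end; near its middle the handle is arched, 9 mm wide, from 2 to 9 mm above the underside: pinch it there. 0.02 kg
- spice_jar: bystander: small spice jar with a red cap, 45 mm in diameter, 106 mm high, on the mat among the other things. Origin: centre of its underside, z up
- spotted_mug: bystander: used white mug with grey dots, 91 mm high, 82 mm in diameter, 117 mm with its handle, on the worktop behind tray and mat. Origin: on its underside, midway between handle tip and far wall
There are look-alikes about, which are no part of the job. Of the things that look like the teaspoon, the larger one is meant.

How it is judged:
By the outcome, as a careful person would: the job done as asked, in the order asked, and still so for the second after the job is handed in, with the robot touching nothing.
It also fails if it takes over 138 s, if anything falls off the work surface, if the arm or the gripper's body presses on something with over 40 N, if the wrist force passes 120 N, or if a joint passes its speed limit or range.

## Working session

There is one attempt and no reset: what is moved stays moved. The work goes in short steps, Python scripts to look and compute and a tool call to move; the robot and the scene stay as the last step left them, time stands still between calls to the robot, and variables do not carry over. Pictures are saved under pics/ and viewed, at most 14 in all, crops included, and the job is handed in when it is done.

Besides the shell and the picture viewer there is one more tool, called after "Request:" as name([rows], argument=value, ...), one row to a line, values as JSON. arm_command: Moves the arm, as the interface text tells. Its arguments: {"type":"object","properties":{"moves":{"type":"array"},"squeeze":{"type":"number"}},"required":["moves"]}

```bash
mkdir -p pics; cat > h.py <<'E'
import numpy as np, cv2, json
from cell import robot
from scipy.spatial.transform import Rotation as Ro
def shot(n, f=None):
    m=robot.camera_model(n); im=robot.read_camera(n)[:,:,::-1].copy()
    if f: cv2.imwrite('pics/'+f+'.png',im)
    return im,m
def ray(m,u,v):
    xd=np.array([(u-m['cx'])/m['fx'],(v-m['cy'])/m['fy']]); x=xd.copy()
    for _ in range(20): x=xd/(1+m['k1']*(x@x))
    R=np.array(m['R']); t=np.array(m['t'])
    return -R.T@t, R.T@np.array([x[0],x[1],1.])
def onplane(m,u,v,z):
    o,d=ray(m,u,v); return o+d*(z-o[2])/d[2]
def proj(m,X):
    c=np.array(m['R'])@np.array(X,float)+np.array(m['t']); x=c[:2]/c[2]
    x=x*(1+m['k1']*(x@x)); return np.array([m['fx']*x[0]+m['cx'],m['fy']*x[1]+m['cy']])
E
python3 - <<'E'
from h import *
for n in ('scene','top','wrist'):
    im,m=shot(n,n+'0')
    R=np.array(m['R']);print(n,-R.T@np.array(m['t']),R.round(2).tolist(),m['fx'],m['k1'])
s=robot.observe();print(s)
E
```

```text
scene [0.12953867 0.7600823  0.78826166] [[-0.86, -0.5, -0.01], [-0.34, 0.6, -0.73], [0.37, -0.62, -0.69]] 362.91125037702466 0.007375452554152076
top [0.31096984 0.09776808 1.24370849] [[-0.01, -1.0, 0.0], [-0.98, 0.01, -0.19], [0.19, -0.0, -0.98]] 422.2841472788261 -0.039868276236606694
wrist [0.09135333 0.52147354 0.3852513 ] [[0.29, 0.96, -0.0], [0.93, -0.29, 0.24], [0.23, -0.07, -0.97]] 334.81377331851746 -0.059756802734534306
{'time': 0.15, 'qpos': array([ 1.12499443e+00,  3.42542907e-01,  1.52476644e+00, -3.79897897e-05,
        1.27537146e+00, -1.45991781e-01]), 'qvel': array([ 0.00027107, -0.00100493, -0.00560214, -0.00032251, -0.0007123 ,
       -0.00021236]), 'joint_efforts': array([ 1.63922228e-03, -4.31465220e+01, -2.44351047e+01,  7.16911163e-02,
        5.36721060e-02, -5.42511998e-05]), 'tool_pos': array([0.15491493, 0.50132662, 0.22622574]), 'tool_rot': array([-3.14051079e+00, -1.22352249e-04,  2.84179355e+00]), 'contact_force': array([ 0.42699462,  0.481909  , -0.09665122]), 'torque': array([-0.01273601, -0.01209275,  0.05427739]), 'grip_force': 0.0, 'opening': 0.09196502482069732}
```

View pics/top0.png

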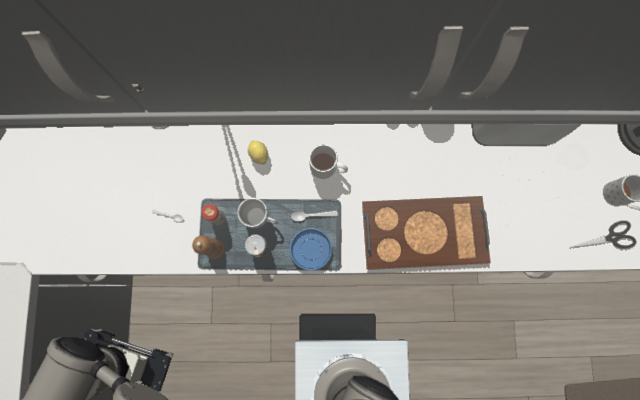

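View pics/scene0.png

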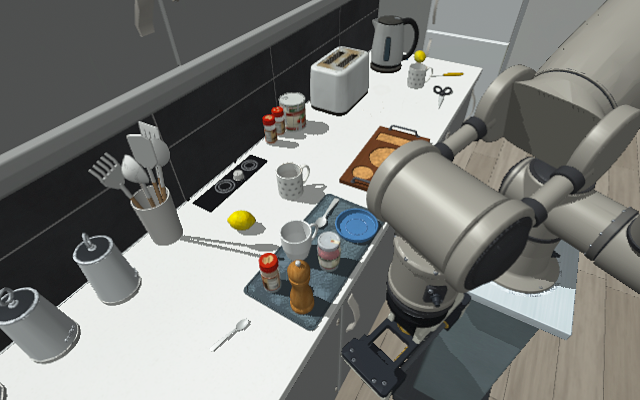

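```bash
python3 - <<'E'
from h import *
im=cv2.imread('pics/top0.png'); m=robot.camera_model('top')
c=cv2.resize(im[185:285,190:350],None,fx=5,fy=5,interpolation=cv2.INTER_CUBIC); cv2.imwrite('pics/matcrop.png',c)
hsv=cv2.cvtColor(im,cv2.COLOR_BGR2HSV)
def blobs(mask,roi,z,name,minA=60):
    x0,x1,y0,y1=roi; k=np.zeros(mask.shape,np.uint8); k[y0:y1,x0:x1]=mask[y0:y1,x0:x1]*255
    for c in cv2.findContours(k,cv2.RETR_EXTERNAL,cv2.CHAIN_APPROX_NONE)[0]:
        if cv2.contourArea(c)<minA: continue
        mo=cv2.moments(c);u,v=mo['m10']/mo['m00'],mo['m01']/mo['m00']
        P=np.array([onplane(m,*p[0],z)[:2] for p in c]).astype(np.float32)
        r=cv2.minAreaRect(P*1000)
        print(name,(round(u,1),round(v,1)),onplane(m,u,v,z)[:2].round(4),'rect',np.round(r[0],1),np.round(r[1],1),round(r[2],1))
H,S,V=hsv[...,0],hsv[...,1],hsv[...,2]
blobs((H<22)&(S>60)&(V>140),(363,492,190,275),.011,'cork')
blobs((H<22)&(S>60)&(V<135)|(H<22)&(S>60),(355,495,190,275),.016,'tray')
blobs((H>100)&(H<125)&(S>120),(190,350,190,280),.020,'saucer')
blobs((V<120),(190,350,190,280),.003,'mat')
E
```

```text
cork (388.7, 249.7) [ 0.4051 -0.1142] rect [ 405.8 -113.6] [67.3 67. ] 88.0
cork (425.4, 232.3) [ 0.4552 -0.2243] rect [ 456.6 -224.9] [124.7 126.4] 43.5
cork (386.2, 218.5) [ 0.4971 -0.1103] rect [ 497.3 -111.3] [68.1 68.9] 88.1
cork (464.0, 230.4) [ 0.4596 -0.3392] rect [ 460.3 -339.2] [162.8  52. ] 2.0
tray (426.0, 232.5) [ 0.4541 -0.2246] rect [ 456.2 -223.4] [198.1 357.6] 2.3
mat (306.3, 235.1) [0.4508 0.1259] rect [439.8 118.1] [ 57.4 113.5] 7.0
mat (239.7, 246.9) [0.4174 0.3215] rect [441.1 288.7] [333.4 180.3] 88.6
mat (248.8, 208.6) [0.5314 0.2976] rect [526.3 292.1] [61.3 75.7] 41.1
mat (317.0, 223.7) [0.4844 0.0941] rect [454.3 142.4] [233.6 210.2] 89.6
mat (226.8, 202.2) [0.5511 0.3639] rect [547.5 377.1] [123.2  27.4] 89.6
```

View pics/matcrop.png

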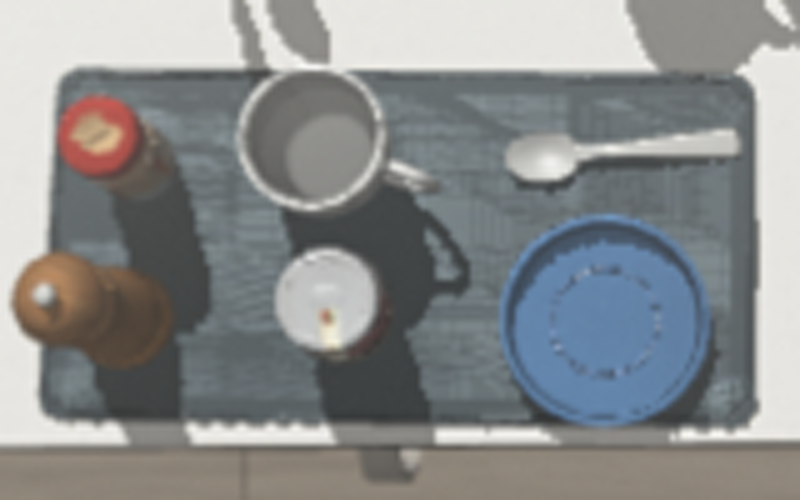

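```bash
cat >> h.py <<'E'
def plan(p,yaw_deg=None,yaw=None):
    s=robot.observe(); R=Ro.from_euler('xyz',s['tool_rot'])
    y=np.radians(yaw_deg) if yaw_deg is not None else yaw
    T=Ro.from_euler('xyz',[np.pi,0,y])
    print('t%.2f'%s['time'],'shift',R.inv().apply(np.array(p)-s['tool_pos']).round(4),'turn',(R.inv()*T).as_rotvec().round(4),'at',s['tool_pos'].round(4),np.degrees(s['tool_rot']).round(2),'open %.4f grip %.1f'%(s['opening'],s['grip_force']),'F',s['contact_force'].round(1))
def circ(pts,m,z):
    P=np.array([onplane(m,*p,z)[:2] for p in pts]).astype(np.float32)*1000
    return cv2.minEnclosingCircle(P)
E
python3 - <<'E'
from h import *
im=cv2.imread('pics/top0.png'); m=robot.camera_model('top')
H,S,V=cv2.split(cv2.cvtColor(im,cv2.COLOR_BGR2HSV))
def big(mask,roi):
    x0,x1,y0,y1=roi; k=np.zeros(mask.shape,np.uint8); k[y0:y1,x0:x1]=mask[y0:y1,x0:x1]*255
    k=cv2.morphologyEx(k,cv2.MORPH_OPEN,np.ones((2,2)))
    return max(cv2.findContours(k,cv2.RETR_EXTERNAL,cv2.CHAIN_APPROX_NONE)[0],key=cv2.contourArea)[:,0]
print('saucer',circ(big((H>100)&(H<125)&(S>95),(285,340,220,280)),m,.023))
print('jar lid',circ(big((S<50)&(V>150),(243,270,230,262)),m,.102))
sp=big((S<40)&(V>150),(287,342,205,225)); P=np.array([onplane(m,*p,.008)[:2] for p in sp]).astype(np.float32)*1000
print('spoon',cv2.minAreaRect(P),P[P[:,1].argmax()],P[P[:,1].argmin()])
f=lambda u,v:(190+u/5,185+v/5)
print('mug rim',[onplane(m,*f(*p),.095).round(3)[:2] for p in [(312,140),(238,140),(386,140),(312,68),(312,212)]],'handle',onplane(m,*f(435,184),.08).round(3))
print('mill nut',onplane(m,*f(44,296),.173).round(3),'spice',onplane(m,*f(97,138),.109).round(3),'tray fx')
sp2=big((S<30)&(V<232)&(V>0),(150,187,205,225));print('other spoon',cv2.minAreaRect(np.array([onplane(m,*p,.005)[:2] for p in sp2]).astype(np.float32)*1000))
plan([.42,.2,.30],180)
E
```

```text
saucer ((399.10516357421875, 111.55064392089844), 55.783241271972656)
jar lid ((412.78369140625, 261.02032470703125), 27.32811164855957)
spoon ((505.1112976074219, 99.85987854003906), (24.48499870300293, 136.5713348388672), 1.3209037780761719) [507.23648 168.03485] [512.1905    31.719297]
mug rim [array([0.503, 0.272]), array([0.503, 0.313]), array([0.502, 0.232]), array([0.543, 0.273]), array([0.463, 0.272])] handle [0.48  0.206 0.08 ]
mill nut [0.41  0.395 0.173] spice [0.502 0.388 0.109] tray fx
other spoon ((507.51220703125, 536.7791748046875), (106.48983001708984, 28.48644256591797), 79.38285064697266)
t0.15 shift [-0.3422 -0.2097 -0.0736] turn [-0.0011 -0.0003 -0.2998] at [0.1549 0.5013 0.2262] [-1.7994e+02 -1.0000e-02  1.6282e+02] open 0.0920 grip 0.0 F [ 0.4  0.5 -0.1]
```

Request:
arm_command([
  [[0,0,-0.05],[0,0,-0.06],0.09],
  [[-0.05,-0.03,-0.07],[0,0,-0.12],0.09],
  [[-0.1,-0.06,-0.07],[0,0,-0.18],0.09],
  [[-0.14,-0.085,-0.07],[0,0,-0.24],0.09],
  [[-0.18,-0.11,-0.07],[0,0,-0.3],0.09],
])

```text
time: 0.65
tool_pos: [0.2863, 0.3522, 0.2968]
tool_rot: [3.141, 0.0, -3.138]
contact_force: [1.6, 0.5, -0.2]
opening: 0.0899
grip_force: 0.0
```

Request:
arm_command([
  [[-0.04,-0.05,0],[0,0,0],0.05],
  [[-0.08,-0.08,0],[0,0,0],0.05],
  [[-0.12,-0.12,0],[0,0,0],0.03],
  [[-0.16,-0.14,0],[0,0,0],0.03],
  [[-0.18,-0.14,0],[0,0,0],0.03],
])

```text
time: 1.15
tool_pos: [0.4675, 0.2109, 0.2966]
tool_rot: [-3.141, 0.0, 3.139]
contact_force: [-0.1, 1.4, -0.8]
opening: 0.0542
grip_force: 0.0
```

```bash
python3 - <<'E'
from h import *
plan([.42,.2,.30],180)
shot('wrist','w1')
s=robot.observe(); print(s['qpos'],s['time'])
E
```

```text
t1.15 shift [ 0.0475 -0.011  -0.0034] turn [-0.0007  0.0003 -0.0029] at [0.4675 0.2109 0.2966] [-1.7996e+02  2.0000e-02  1.7983e+02] open 0.0542 grip 0.0 F [-0.1  1.4 -0.8]
[ 0.27249813  0.27960971  1.42175878 -0.00169984  1.43838667 -1.29372919] 1.2
```

View pics/w1.png

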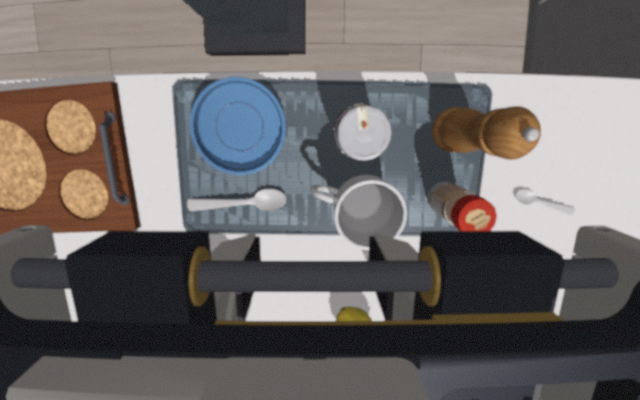

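```bash
python3 - <<'E'
from h import *
im=cv2.imread('pics/w1.png'); m=robot.camera_model('wrist')
H,S,V=cv2.split(cv2.cvtColor(im,cv2.COLOR_BGR2HSV))
def big(mask,roi):
    x0,x1,y0,y1=roi; k=np.zeros(mask.shape,np.uint8); k[y0:y1,x0:x1]=mask[y0:y1,x0:x1]*255
    k=cv2.morphologyEx(k,cv2.MORPH_OPEN,np.ones((2,2)))
    return max(cv2.findContours(k,cv2.RETR_EXTERNAL,cv2.CHAIN_APPROX_NONE)[0],key=cv2.contourArea)[:,0]
print('saucer',circ(big((H>100)&(H<125)&(S>95),(185,295,70,180)),m,.022))
print('jar lid',circ(big((S<60)&(V>130),(330,395,95,162)),m,.102))
sp=big((S<60)&(V>130),(182,292,180,215)); P=np.array([onplane(m,*p,.008)[:2] for p in sp]).astype(np.float32)*1000
print('spoon',cv2.minAreaRect(P),P[P[:,1].argmax()],P[P[:,1].argmin()])
mu=big((S<60)&(V>100),(310,410,170,232));print('mug bbox px',cv2.boundingRect(mu))
for c in [(370,212),(332,212),(408,212)]: print('mug rim',onplane(m,*c,.095).round(3)[:2])
print('handle tip',onplane(m,314,190,.08).round(3),onplane(m,314,190,.05).round(3),'mill nut',onplane(m,532,133,.173).round(3),'spice',onplane(m,473,214,.109).round(3))
for roi in [(40,100,95,160),(55,112,165,222)]:
    print('cork',circ(big((H<25)&(S>50)&(V>140),roi),m,.011))
plan([.402,.112-.0585,.06],180)
E
```

```text
saucer ((413.7762451171875, 114.6718978881836), 61.564613342285156)
jar lid ((420.749755859375, 267.9666748046875), 32.23807907104492)
spoon ((515.8760986328125, 104.9616928100586), (139.55165100097656, 35.50709915161133), 89.85111236572266) [528.0458  174.70613] [523.3112    35.166313]
mug bbox px (311, 171, 100, 62)
mug rim [0.505 0.273]
mug rim [0.505 0.231]
mug rim [0.506 0.316]
handle tip [0.483 0.211 0.08 ] [0.49  0.211 0.05 ] mill nut [0.415 0.396 0.173] spice [0.504 0.384 0.109]
cork ((410.3936767578125, -113.10183715820312), 35.507530212402344)
cork ((502.6219177246094, -109.79192352294922), 35.4208984375)
t1.20 shift [ 0.0692 -0.157   0.2359] turn [-0.0011  0.0022 -0.0043] at [0.4713 0.2105 0.2958] [-1.7994e+02  1.3000e-01  1.7975e+02] open 0.0504 grip 0.0 F [ 2.1 -2.7 -0.1]
```

Request:
arm_command([
  [[0.015,-0.04,0.025],[0,0,0],0.03],
  [[0.03,-0.08,0.05],[0,0,0],0.03],
  [[0.045,-0.12,0.075],[0,0,0],0.03],
  [[0.061,-0.155,0.1],[0,0,0],0.03],
  [[0.061,-0.155,0.14],[0,0,0],0.03],
])

```text
time: 1.7
tool_pos: [0.4038, 0.056, 0.1569]
tool_rot: [-3.141, 0.003, 3.138]
contact_force: [1.3, 0.8, -1.4]
opening: 0.0302
grip_force: 0.0
```

Request:
arm_command([
  [[0,0,0.04],[0,0,0],0.03],
  [[0,0,0.07],[0,0,0],0.03],
  [[0,0,0.09],[0,0,0],0.03],
  [[0,0,0.1],[0,0,0],0.03],
  [[0,0,0.1],[0,0,0],0.03],
])

```text
time: 2.2
tool_pos: [0.4038, 0.0589, 0.0558]
tool_rot: [3.141, -0.003, -3.141]
contact_force: [0.4, 0.6, 0.1]
opening: 0.03
grip_force: 0.0
```

```bash
python3 - <<'E'
from h import *
plan([.410,.0555,.0115],180)
im,m=shot('wrist','w2')
H,S,V=cv2.split(cv2.cvtColor(im,cv2.COLOR_BGR2HSV))
k=((H>100)&(H<125)&(S>95)).astype(np.uint8)*255
c=max(cv2.findContours(k,0,1)[0],key=cv2.contourArea)[:,0]
print(circ(c,m,.022),cv2.boundingRect(c))
E
```

```text
t2.20 shift [-0.0063 -0.0034  0.0443] turn [ 0.0002 -0.0026  0.0003] at [0.4038 0.0589 0.0558] [ 1.7999e+02 -1.5000e-01 -1.7998e+02] open 0.0300 grip 0.0 F [0.4 0.6 0.1]
((407.0759582519531, 113.92903900146484), 61.308441162109375) (303, 141, 198, 121)
```

View pics/w2.png

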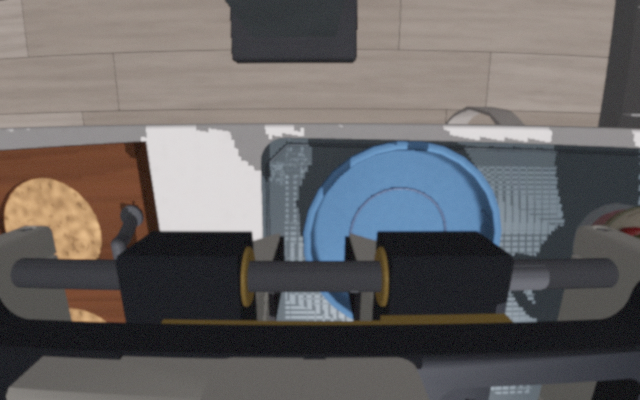

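Request:
arm_command([
  [[-0.005,-0.003,0.02],[0,0,0],0.03],
  [[-0.005,-0.003,0.033],[0,0,0],0.03],
  [[-0.005,-0.003,0.04],[0,0,0],0.03],
  [[-0.005,-0.003,0.043],[0,0,0],0.03],
  [[-0.005,-0.003,0.043],[0,0,0],0.03],
])

```text
time: 2.75
tool_pos: [0.4099, 0.0558, 0.0141]
tool_rot: [3.142, 0.001, -3.141]
contact_force: [0.1, -0.3, -0.2]
opening: 0.0299
grip_force: 0.0
```

Request:
arm_command([
  [[0,0,0],[0,0,0],0.0],
  [[0,0,0],[0,0,0],0.0],
  [[0,0,0],[0,0,0],0.0],
  [[0,0,0],[0,0,0],0.0],
  [[0,0,0],[0,0,0],0.0],
], squeeze=45)

```text
time: 3.25
tool_pos: [0.4095, 0.0558, 0.0139]
tool_rot: [3.141, -0.0, -3.141]
contact_force: [-1.7, -1.0, 5.6]
opening: 0.0045
grip_force: 44.3
```

Request:
arm_command([
  [[0,0,0],[0,0,0],0.0],
  [[0,0,-0.003],[0,0,0],0.0],
  [[0,0,-0.01],[0,0,0],0.0],
  [[0,0,-0.03],[0,0,0],0.0],
  [[0,0,-0.05],[0,0,0],0.0],
])

```text
time: 3.75
tool_pos: [0.4091, 0.0557, 0.0642]
tool_rot: [3.142, -0.001, -3.141]
contact_force: [-0.5, -0.4, -0.7]
opening: 0.0045
grip_force: 44.9
```

Request:
arm_command([
  [[0,-0.02,-0.02],[0,0,0],0.0],
  [[-0.01,-0.05,-0.036],[0,0,0],0.0],
  [[-0.02,-0.09,-0.036],[0,0,0],0.0],
  [[-0.03,-0.135,-0.036],[0,0,0],0.0],
  [[-0.04,-0.18,-0.036],[0,0,0],0.0],
])

```text
time: 4.25
tool_pos: [0.4497, -0.1258, 0.1002]
tool_rot: [-3.141, 0.0, -3.141]
contact_force: [0.6, 0.1, -1.2]
opening: 0.0042
grip_force: 44.9
```

Request:
arm_command([
  [[-0.008,-0.045,0],[0,0,0],0.0],
  [[-0.008,-0.09,0],[0,0,0],0.0],
  [[-0.008,-0.13,0],[0,0,0],0.0],
  [[-0.008,-0.15,0],[0,0,0],0.0],
  [[-0.008,-0.158,0],[0,0,0],0.0],
])

```text
time: 4.75
tool_pos: [0.4572, -0.2843, 0.0996]
tool_rot: [-3.141, -0.0, 3.139]
contact_force: [0.5, 0.4, -2.0]
opening: 0.0041
grip_force: 44.9
```

Request:
arm_command([
  [[0,0,0.01],[0,0,0],0.0],
  [[0,0,0.02],[0,0,0],0.0],
  [[0,0,0.03],[0,0,0],0.0],
  [[0,0,0.035],[0,0,0],0.0],
  [[0,0,0.035],[0,0,0],0.0],
])

```text
time: 5.25
tool_pos: [0.4573, -0.281, 0.0635]
tool_rot: [3.14, -0.002, -3.14]
contact_force: [-0.9, -0.1, -1.3]
opening: 0.005
grip_force: 44.9
```

```bash
python3 - <<'E'
from h import *
plan([.457,-.2824,.0219],180)
im,m=shot('wrist','w3')
H,S,V=cv2.split(cv2.cvtColor(im,cv2.COLOR_BGR2HSV))
k=((H>100)&(H<125)&(S>95)).astype(np.uint8)*255
c=max(cv2.findContours(k,0,1)[0],key=cv2.contourArea)[:,0]
z=robot.observe()['tool_pos'][2]-.0109+.019
print(circ(c,m,z),cv2.boundingRect(c),z)
k=((H<25)&(S>50)&(V>140)).astype(np.uint8)*255
for c in cv2.findContours(k,0,1)[0]:
    if cv2.contourArea(c)>300: print('cork',circ(c[:,0],m,.011),cv2.boundingRect(c))
t,mt=shot('top'); cv2.imwrite('pics/t3.png',cv2.resize(t[185:285,350:500],None,fx=5,fy=5))
cv2.imwrite('pics/c3.png',np.vstack([im[60:], cv2.resize(t[190:280,355:497],(640,400))])[:, :])
E
```

```text
t5.25 shift [ 0.0002 -0.0015  0.0416] turn [ 0.0016 -0.0017  0.0013] at [ 0.4573 -0.281   0.0635] [ 1.7991e+02 -1.0000e-01 -1.7992e+02] open 0.0050 grip 44.9 F [-0.9 -0.1 -1.3]
((454.9152526855469, -226.36618041992188), 56.93898010253906) (308, 147, 231, 115) 0.07224403923518871
cork ((518.8515014648438, -113.13538360595703), 18.35903549194336) (518, 289, 46, 32)
cork ((474.35577392578125, -109.71916961669922), 14.980344772338867) (539, 232, 37, 28)
cork ((425.8458557128906, -342.39788818359375), 45.76995849609375) (174, 114, 90, 123)
cork ((405.5190124511719, -112.21002197265625), 35.625370025634766) (522, 92, 100, 108)
```

View pics/w3.png

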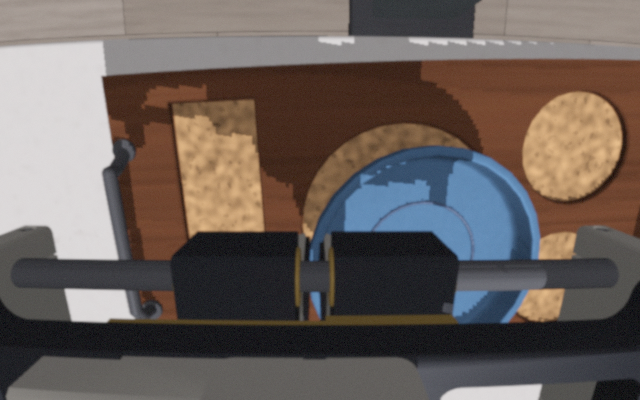

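```bash
cat >> h.py <<'E'
from scipy.optimize import least_squares
def rfit(P,r):  # robust fixed-radius circle fit
    return least_squares(lambda c:np.hypot(*(P-c).T)-r,P.mean(0),loss='soft_l1',f_scale=.001).x
E
python3 - <<'E'
from h import *
im=cv2.imread('pics/w3.png'); m=robot.camera_model('wrist')
H,S,V=cv2.split(cv2.cvtColor(im,cv2.COLOR_BGR2HSV))
k=((H>100)&(H<125)&(S>95)).astype(np.uint8)*255
c=max(cv2.findContours(k,0,1)[0],key=cv2.contourArea)[:,0]
c=c[(c[:,1]<225)|(c[:,0]>500)]; c=c[c[:,1]<255]
P=np.array([onplane(m,*p,.0725)[:2] for p in c])
q=rfit(P,.0613);print(q,np.abs(np.hypot(*(P-q).T)-.0613).mean())
k=((H<25)&(S>50)&(V>60)&(V<255)).astype(np.uint8)*255
s=robot.observe();print(s['tool_pos'],q-s['tool_pos'][:2])
E
```

```text
[ 0.46451209 -0.22648138] 0.0010119192146361361
[ 0.45782321 -0.28184319  0.0646031 ] [0.00668888 0.05536181]
```

```bash
python3 - <<'E'
from h import *
t=cv2.imread('pics/t3.png'); t=cv2.resize(t,None,fx=.2,fy=.2,interpolation=cv2.INTER_NEAREST)
m=robot.camera_model('top')
H,S,V=cv2.split(cv2.cvtColor(t,cv2.COLOR_BGR2HSV))
k=((H>100)&(H<125)&(S>80)).astype(np.uint8)*255
c=max(cv2.findContours(k,0,1)[0],key=cv2.contourArea)[:,0]+[350,185]
print(cv2.boundingRect(c))
c=c[(c[:,0]<420)]
P=np.array([onplane(m,*p,.0725)[:2] for p in c]);q=rfit(P,.0613);print(q,np.abs(np.hypot(*(P-q).T)-.0613).mean())
E
```

```text
(411, 211, 16, 26)
[ 0.47091173 -0.23414498] 0.00381638329430683
```

View pics/t3.png

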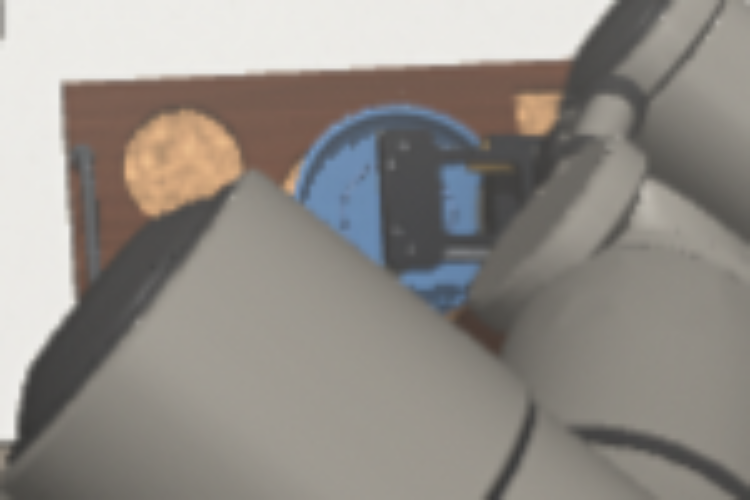

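```bash
python3 - <<'E'
from h import *
t=cv2.imread('pics/t3.png'); m=robot.camera_model('top')
H,S,V=cv2.split(cv2.cvtColor(t,cv2.COLOR_BGR2HSV))
k=((H>95)&(H<125)&(S>70)).astype(np.uint8)*255
k=cv2.morphologyEx(k,cv2.MORPH_CLOSE,np.ones((25,25)))
c=max(cv2.findContours(k,0,1)[0],key=cv2.contourArea)[:,0]
sel=((c[:,1]<190)&(c[:,0]<330))|((c[:,1]<120)&(c[:,0]<470)); c=c[sel]
print(cv2.boundingRect(c),len(c))
for z in (.0725,.066):
    P=np.array([onplane(m,350+(u-2)/5,185+(v-2)/5,z)[:2] for u,v in c]);q=rfit(P,.0613);print(q,np.abs(np.hypot(*(P-q).T)-.0613).mean())
E
```

```text
(297, 108, 150, 82) 218
[ 0.45959171 -0.22192909] 0.001249801230837214
[ 0.46076695 -0.22353815] 0.0012506933590707822
```

Request:
arm_command([
  [[0.005,0,0.01],[0,0,0],0.0],
  [[0.005,0,0.02],[0,0,0],0.0],
  [[0.005,0,0.027],[0,0,0],0.0],
  [[0.005,0,0.03],[0,0,0],0.0],
  [[0.005,0,0.03],[0,0,0],0.0],
])

```text
time: 5.85
tool_pos: [0.4524, -0.282, 0.0339]
tool_rot: [3.141, -0.001, -3.142]
contact_force: [0.3, -0.3, -0.8]
opening: 0.0045
grip_force: 44.9
```

```bash
python3 - <<'E'
from h import *
plan([.452,-.2824,.0219],180)
im,m=shot('wrist','w4')
H,S,V=cv2.split(cv2.cvtColor(im,cv2.COLOR_BGR2HSV))
k=((H>100)&(H<125)&(S>95)).astype(np.uint8)*255
c=max(cv2.findContours(k,0,1)[0],key=cv2.contourArea)[:,0]
print(cv2.boundingRect(c))
c=c[(c[:,1]<225)|(c[:,0]>480)]; c=c[c[:,1]<260]
z=robot.observe()['tool_pos'][2]+.008
P=np.array([onplane(m,*p,z)[:2] for p in c]); q=rfit(P,.0613);print(q,np.abs(np.hypot(*(P-q).T)-.0613).mean(),z)
cv2.imwrite('pics/w4c.png',cv2.resize(im[60:300,230:600],None,fx=2.1,fy=2.1))
E
```

```text
t5.85 shift [ 0.0004 -0.0004  0.012 ] turn [ 0.0009 -0.0009  0.0001] at [ 0.4524 -0.282   0.0339] [ 1.7995e+02 -5.0000e-02 -1.8000e+02] open 0.0045 grip 44.9 F [ 0.3 -0.3 -0.8]
(308, 147, 232, 115)
[ 0.45910538 -0.22776469] 0.0019486122058867106 0.04237164625206439
```

View pics/w4c.png

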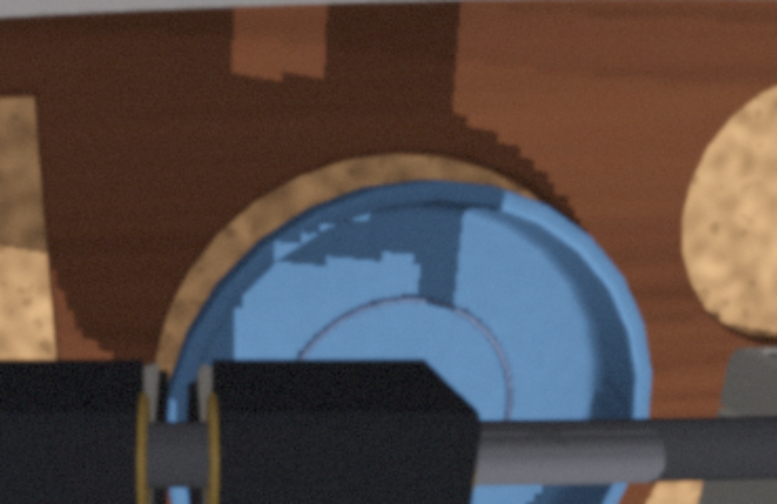

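```bash
python3 - <<'E'
from h import *
im=cv2.imread('pics/w4.png'); m=robot.camera_model('wrist')
H,S,V=cv2.split(cv2.cvtColor(im,cv2.COLOR_BGR2HSV))
k=((H>100)&(H<125)&(S>95)).astype(np.uint8)*255
c=max(cv2.findContours(k,0,1)[0],key=cv2.contourArea)[:,0]
c=cv2.convexHull(c)[:,0]; print(c[:,0].min(),c[:,0].max())
c=c[(c[:,1]<228)|((c[:,0]>520)&(c[:,1]<245))]
for z in (.0385,.0425):
  P=np.array([onplane(m,*p,z)[:2] for p in c])
  f=lambda a:np.hypot(*(P-a[:2]).T)-a[2]
  q=rfit(P,.0613);w=least_squares(f,[*q,.06]).x
  print('saucer',z,q.round(4),'free',w.round(4),(f([*q,.0613])*1000).round(1))
f=lambda u,v:(230+u/2.1,60+v/2.1)
A=[(405,152),(340,160),(290,178),(240,210),(200,255),(172,305),(158,358),(470,158),(520,180),(560,207)]
P=np.array([onplane(m,*f(*a),.016)[:2] for a in A]); q=rfit(P,.065); print('recess',q,((np.hypot(*(P-q).T)-.065)*1000).round(1))
A=[(683,215),(690,170),(712,125),(688,270),(705,305),(740,90)]
P=np.array([onplane(m,*f(*a),.014)[:2] for a in A]); q=rfit(P,.036); print('near jar place',q,((np.hypot(*(P-q).T)-.036)*1000).round(1))
E
```

```text
308 539
saucer 0.0385 [ 0.4591 -0.2252] free [ 0.4559 -0.2248  0.0587] [-0.   0.5  1.2  1.1  0.8  0.7  0.3 -0.  -0.  -0.2 -0.7 -0.8 -0.9 -1.2
 -1.5 -1.7 -1.4 -1.4 -1.2 -0.7 -0.3 -0.1  0.1  0.1  0.   0.2  0.3 -0.
  0. ]
saucer 0.0425 [ 0.4591 -0.2269] free [ 0.4541 -0.2263  0.0572] [ 0.3  0.8  1.4  1.3  1.   0.8  0.4 -0.  -0.2 -0.3 -1.  -1.2 -1.3 -1.7
 -2.2 -2.5 -2.4 -2.3 -2.  -1.3 -0.6 -0.2  0.   0.1  0.1  0.3  0.5  0.2
  0.3]
recess [ 0.45675099 -0.22301416] [-0.4  0.   0.4  0.6  0.1 -0.2 -0.7  0.1 -0.4 -0. ]
near jar place [ 0.40334752 -0.1129773 ] [-1.  -0.4  0.1  0.   1.3  1.2]
```

Request:
arm_command([
  [[0.001,0.0015,0.003],[0,0,0],0.0],
  [[0.001,0.0015,0.006],[0,0,0],0.0],
  [[0.001,0.0015,0.007],[0,0,0],0.0],
  [[0.001,0.0015,0.008],[0,0,0],0.0],
  [[0.001,0.0015,0.008],[0,0,0],0.0],
])

```text
time: 6.4
tool_pos: [0.4518, -0.2809, 0.0268]
tool_rot: [-3.141, 0.0, -3.141]
contact_force: [0.3, -1.2, 0.5]
opening: 0.0043
grip_force: 44.9
```

Request:
arm_command([
  [[0,0,0.001],[0,0,0],0.0],
  [[0,0,0.002],[0,0,0],0.0],
  [[0,0,0.003],[0,0,0],0.0],
  [[0,0,0.003],[0,0,0],0.0],
  [[0,0,0.003],[0,0,0],0.0],
])

```text
time: 6.9
tool_pos: [0.4518, -0.2808, 0.0237]
tool_rot: [-3.141, 0.0, -3.141]
contact_force: [-0.4, -1.4, 0.6]
opening: 0.0047
grip_force: 45.2
```

Request:
arm_command([
  [[0,0,0.0005],[0,0,0],0.0],
  [[0,0,0.001],[0,0,0],0.0],
  [[0,0,0.0015],[0,0,0],0.0],
  [[0,0,0.002],[0,0,0],0.0],
  [[0,0,0.002],[0,0,0],0.0],
])

```text
time: 7.4
tool_pos: [0.4517, -0.2808, 0.0221]
tool_rot: [-3.141, 0.0, -3.141]
contact_force: [-1.2, -1.8, 5.8]
opening: 0.0048
grip_force: 45.6
```

Contact at the expected height; release slowly, then lift.

Request:
arm_command([
  [[0,0,0],[0,0,0],0.007],
  [[0,0,0],[0,0,0],0.01],
  [[0,0,0],[0,0,0],0.015],
  [[0,0,0],[0,0,0],0.02],
  [[0,0,-0.002],[0,0,0],0.02],
])

```text
time: 7.9
tool_pos: [0.4514, -0.2804, 0.0233]
tool_rot: [3.141, -0.001, -3.141]
contact_force: [0.0, -0.3, 0.2]
opening: 0.0196
grip_force: 0.0
```

Request:
arm_command([
  [[0,0,-0.01],[0,0,0],0.02],
  [[0,0,-0.03],[0,0,0],0.02],
  [[0,0,-0.06],[0,0,0],0.025],
  [[0,0,-0.1],[0,0,0],0.03],
  [[0,0,-0.14],[0,0,0],0.03],
])

```text
time: 8.4
tool_pos: [0.4514, -0.2805, 0.1656]
tool_rot: [3.141, -0.0, -3.141]
contact_force: [0.9, 0.4, 0.2]
opening: 0.0294
grip_force: 0.0
```

Request:
arm_command([
  [[0,0.03,-0.02],[0,0,0],0.03],
  [[0,0.07,-0.03],[0,0,0],0.03],
  [[-0.01,0.12,-0.03],[0,0,0],0.03],
  [[-0.02,0.16,-0.03],[0,0,0],0.03],
  [[-0.03,0.2,-0.03],[0,0,0],0.03],
])

```text
time: 8.9
tool_pos: [0.4817, -0.079, 0.1948]
tool_rot: [-3.141, 0.002, -3.142]
contact_force: [0.5, -0.5, -0.8]
opening: 0.0298
grip_force: 0.0
```

```bash
python3 - <<'E'
from h import *
plan([.452,-.2824,.1],180)
t,m=shot('top','t5'); cv2.imwrite('pics/t5c.png',cv2.resize(t[185:285,350:500],None,fx=5,fy=5))
H,S,V=cv2.split(cv2.cvtColor(t,cv2.COLOR_BGR2HSV))
k=((H>95)&(H<125)&(S>70)).astype(np.uint8)*255; k[:,:380]=0;k[:,470:]=0
c=max(cv2.findContours(k,0,1)[0],key=cv2.contourArea)[:,0]
P=np.array([onplane(m,*p,.031)[:2] for p in c]);print(cv2.boundingRect(c),rfit(P,.0613),circ(c,m,.031))
E
```

```text
t8.90 shift [ 0.0298 -0.2034  0.0949] turn [-0.0004  0.0015  0.0001] at [ 0.4817 -0.079   0.1948] [-1.7998e+02  9.0000e-02 -1.8000e+02] open 0.0298 grip 0.0 F [ 0.5 -0.5 -0.8]
(406, 222, 26, 23) [ 0.41445506 -0.16874755] ((455.06005859375, -201.6023406982422), 41.4268684387207)
```

View pics/t5c.png

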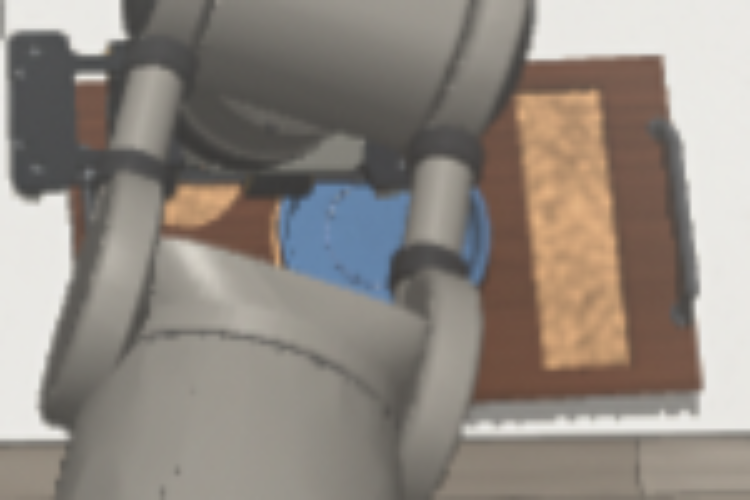

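Request:
arm_command([
  [[-0.004,0.045,0],[0,0,0.06],0.03],
  [[-0.008,0.09,0],[0,0,0.13],0.03],
  [[-0.012,0.14,0],[0,0,0.2],0.03],
  [[-0.016,0.19,0],[0,0,0.27],0.03],
  [[-0.02,0.235,0],[0,0,0.339],0.03],
])

```text
time: 9.45
tool_pos: [0.5014, 0.1563, 0.1946]
tool_rot: [3.141, 0.001, 2.8]
contact_force: [0.8, -0.4, 0.4]
opening: 0.0301
grip_force: 0.0
```

```bash
python3 - <<'E'
from h import *
plan([.514,.306,.20],160.6)
E
```

```text
t9.45 shift [ 0.0382  0.1453 -0.0053] turn [ 0.0007  0.0009 -0.0028] at [0.5014 0.1563 0.1946] [1.7996e+02 5.0000e-02 1.6044e+02] open 0.0301 grip 0.0 F [ 0.8 -0.4  0.4]
```

Request:
arm_command([
  [[0.013,0.045,0],[0,0,0],0.03],
  [[0.026,0.09,0],[0,0,0],0.03],
  [[0.036,0.13,0],[0,0,0],0.03],
  [[0.038,0.145,0],[0,0,0],0.03],
  [[0.038,0.145,0],[0,0,0],0.03],
])

```text
time: 9.95
tool_pos: [0.5137, 0.3057, 0.1939]
tool_rot: [3.141, 0.0, 2.806]
contact_force: [-0.2, 0.4, 0.0]
opening: 0.0301
grip_force: 0.0
```

```bash
python3 - <<'E'
from h import *
plan([.514,.306,.20],160.6)
im,m=shot('wrist','w6')
t,mt=shot('top','t6')
H,S,V=cv2.split(cv2.cvtColor(t,cv2.COLOR_BGR2HSV))
k=((H>95)&(H<125)&(S>70)).astype(np.uint8)*255; k[:,:380]=0;k[:,470:]=0
c=max(cv2.findContours(k,0,1)[0],key=cv2.contourArea)[:,0]
P=np.array([onplane(mt,*p,.030)[:2] for p in c]);print('saucer',cv2.boundingRect(c),rfit(P,.0613),circ(c,mt,.030))
E
```

```text
t9.95 shift [-0.0002  0.0004 -0.0061] turn [0.0007 0.0002 0.0029] at [0.5137 0.3057 0.1939] [1.7996e+02 1.0000e-02 1.6077e+02] open 0.0301 grip 0.0 F [-0.2  0.4  0. ]
saucer (406, 211, 42, 41) [ 0.45719762 -0.22242532] ((457.00396728515625, -222.60792541503906), 60.581825256347656)
```

View pics/w6.png

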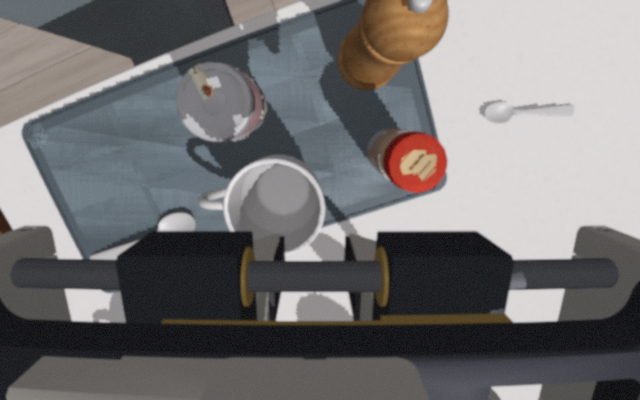

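```bash
python3 - <<'E'
from h import *
im=cv2.imread('pics/w6.png'); m=robot.camera_model('wrist')
H,S,V=cv2.split(cv2.cvtColor(im,cv2.COLOR_BGR2HSV))
k=((S<45)&(V>120)).astype(np.uint8)*255; k[:,:190]=0;k[:,335:]=0;k[:150]=0;k[232:]=0
c=max(cv2.findContours(k,0,1)[0],key=cv2.contourArea)[:,0]
print(cv2.boundingRect(c), 'left tip',c[c[:,0].argmin()])
r=c[(c[:,1]<225)&((c[:,1]<180)|(c[:,0]>270))]
P=np.array([onplane(m,*p,.095)[:2] for p in r]); q=rfit(P,.041); print('axis',q,np.abs(np.hypot(*(P-q).T)-.041).mean(),len(r))
for z in (.084,.07,.055):
  for p in [(201,200),(212,194),(205,206)]:
    X=onplane(m,*p,z)[:2]-q; print(z,p,X.round(4),'len',np.hypot(*X).round(4),'theta',np.degrees(np.arctan2(X[0],-X[1])).round(1))
E
```

```text
(190, 150, 145, 82) left tip [190 158]
axis [0.47864282 0.28524116] 0.01088198617462704 466
0.084 (201, 200) [ 0.0018 -0.0698] len 0.0698 theta 1.5
0.084 (212, 194) [ 0.0002 -0.059 ] len 0.059 theta 0.2
0.084 (205, 206) [ 0.0077 -0.0687] len 0.0691 theta 6.4
0.07 (201, 200) [ 0.0034 -0.0755] len 0.0756 theta 2.5
0.07 (212, 194) [ 0.0016 -0.0641] len 0.0642 theta 1.5
0.07 (205, 206) [ 0.0095 -0.0743] len 0.0749 theta 7.3
0.055 (201, 200) [ 0.005  -0.0816] len 0.0818 theta 3.5
0.055 (212, 194) [ 0.0032 -0.0697] len 0.0698 theta 2.6
0.055 (205, 206) [ 0.0115 -0.0804] len 0.0812 theta 8.1
```

Request:
arm_command([
  [[0,0,0.04],[0,0,0],0.03],
  [[0,0,0.07],[0,0,0],0.03],
  [[0,0,0.1],[0,0,0],0.03],
  [[0,0,0.12],[0,0,0],0.03],
  [[0,0,0.132],[0,0,0],0.03],
])

```text
time: 10.55
tool_pos: [0.5134, 0.3017, 0.0603]
tool_rot: [-3.14, -0.002, 2.801]
contact_force: [0.1, 0.2, -0.0]
opening: 0.0299
grip_force: 0.0
```

Request:
arm_command([
  [[0,0,0],[0,0,0],0.012],
  [[0,0,0],[0,0,0],0.0],
  [[0,0,0],[0,0,0],0.0],
  [[0,0,0],[0,0,0],0.0],
  [[0,0,0],[0,0,0],0.0],
], squeeze=35)

```text
time: 11.05
tool_pos: [0.5151, 0.3033, 0.0639]
tool_rot: [3.141, 0.003, 2.804]
contact_force: [-0.2, -4.0, 9.9]
opening: 0.0034
grip_force: 33.8
```

Request:
arm_command([
  [[0,0,0],[0,0,0],0.0],
  [[0,0,-0.005],[0,0,0],0.0],
  [[0,0,-0.02],[0,0,0],0.0],
  [[0,0,-0.05],[0,0,0],0.0],
  [[0,0,-0.09],[0,0,0],0.0],
])

```text
time: 11.55
tool_pos: [0.5125, 0.3032, 0.151]
tool_rot: [-3.139, -0.004, 2.803]
contact_force: [0.2, 0.1, -2.1]
opening: 0.0031
grip_force: 33.9
```

Request:
arm_command([
  [[-0.005,-0.02,-0.02],[0,0,0],0.0],
  [[-0.015,-0.06,-0.025],[0,0,-0.05],0.0],
  [[-0.025,-0.11,-0.025],[0,0,-0.1],0.0],
  [[-0.036,-0.158,-0.025],[0,0,-0.15],0.0],
  [[-0.047,-0.206,-0.025],[0,0,-0.2],0.0],
])

```text
time: 12.05
tool_pos: [0.4889, 0.0923, 0.1769]
tool_rot: [3.141, 0.0, 3.006]
contact_force: [1.4, -1.6, -2.0]
opening: 0.0032
grip_force: 33.9
```

```bash
python3 - <<'E'
from h import *
plan([.4564,-.189,.15],181)
E
```

```text
t12.05 shift [-0.0059 -0.2831  0.0269] turn [ 0.0002  0.0002 -0.1533] at [0.4889 0.0923 0.1769] [1.7999e+02 1.0000e-02 1.7221e+02] open 0.0032 grip 33.9 F [ 1.4 -1.6 -2. ]
```

Request:
arm_command([
  [[-0.001,-0.047,0],[0,0,-0.04],0.0],
  [[-0.002,-0.095,0],[0,0,-0.08],0.0],
  [[-0.003,-0.142,0],[0,0,-0.12],0.0],
  [[-0.004,-0.19,0],[0,0,-0.153],0.0],
  [[-0.005,-0.235,0.005],[0,0,-0.153],0.0],
])

```text
time: 12.55
tool_pos: [0.4618, -0.1416, 0.1724]
tool_rot: [-3.141, 0.002, -3.127]
contact_force: [1.1, 0.1, -2.9]
opening: 0.003
grip_force: 33.9
```

Request:
arm_command([
  [[0,-0.035,0.005],[0,0,0],0.0],
  [[0,-0.047,0.015],[0,0,0],0.0],
  [[0,-0.047,0.022],[0,0,0],0.0],
  [[0,-0.047,0.022],[0,0,0],0.0],
  [[0,-0.047,0.022],[0,0,0],0.0],
])

```text
time: 13.05
tool_pos: [0.4628, -0.1851, 0.1495]
tool_rot: [3.141, -0.001, -3.126]
contact_force: [-0.9, 0.4, -2.3]
opening: 0.0031
grip_force: 33.9
```

```bash
python3 - <<'E'
from h import *
plan([.4564,-.189,.076],181)
im,m=shot('wrist','w7'); t,mt=shot('top','t7')
cv2.imwrite('pics/w7c.png',np.vstack([im[40:300],cv2.resize(t[190:290,360:506],(640,438))[:338]]))
E
```

```text
t13.05 shift [ 0.0064 -0.0039  0.0735] turn [ 0.001  -0.0007 -0.0016] at [ 0.4628 -0.1851  0.1495] [ 1.7994e+02 -4.0000e-02 -1.7909e+02] open 0.0031 grip 33.9 F [-0.9  0.4 -2.3]
```

View pics/w7c.png

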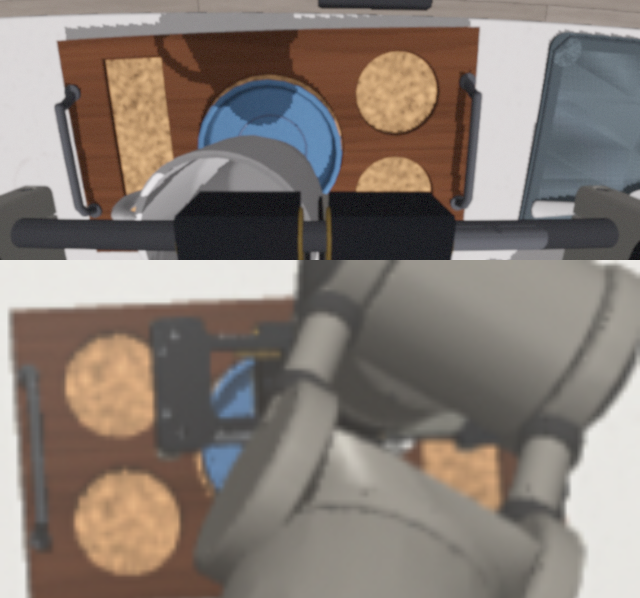

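```bash
cat > e.py <<'E'
from h import *
from scipy.spatial import ConvexHull
# mug axis frame relative to grasp; project rim & foot for tilts
m=robot.camera_model('wrist'); s=robot.observe(); T=s['tool_pos']; R=Ro.from_euler('xyz',s['tool_rot'])
a=np.linspace(0,2*np.pi,120)
for tilt in (0,5,9,13):
    al=np.radians(tilt)
    up=R.apply([0,-np.sin(al),-np.cos(al)]); side=R.apply([0,-np.cos(al),np.sin(al)]); xx=R.apply([1,0,0])
    G=T+R.apply([0,0,-.016])          # on wall mid, 16 mm below rim-ish
    ax0=G+side*.036-up*.075           # foot centre
    for n,h,r in (('rim',.092,.041),('foot',0,.026)):
        c=ax0+up*h; p=np.array([proj(m,c+r*(np.cos(q)*xx+np.sin(q)*side)) for q in a])
        print(tilt,n,'left',p[p[:,0].argmin()].round(),'right',p[p[:,0].argmax()].round(),'top',p[p[:,1].argmin()].round())
    tip=ax0+up*.05+side*.072; print('   handle tip',proj(m,tip).round())
E
python3 e.py
python3 - <<'E'
from h import *
im=cv2.imread('pics/w7.png'); cv2.imwrite('pics/w7d.png',cv2.resize(im[160:250,90:350],None,fx=3,fy=3))
E
```

```text
0 rim left [129. 271.] right [324. 286.] top [219. 188.]
0 foot left [222. 217.] right [298. 221.] top [259. 183.]
   handle tip [116. 247.]
5 rim left [135. 264.] right [321. 287.] top [218. 187.]
5 foot left [234. 217.] right [308. 221.] top [269. 182.]
   handle tip [129. 241.]
9 rim left [140. 259.] right [318. 287.] top [213. 185.]
9 foot left [243. 215.] right [316. 221.] top [276. 182.]
   handle tip [140. 237.]
13 rim left [145. 254.] right [315. 287.] top [213. 184.]
13 foot left [252. 214.] right [323. 221.] top [284. 181.]
   handle tip [150. 233.]
```

View pics/w7d.png

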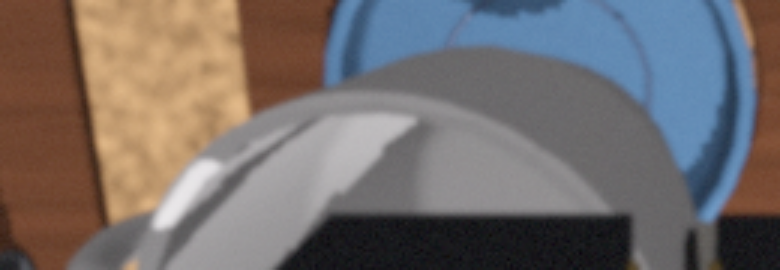

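Request:
arm_command([
  [[0.0065,0,0.015],[0,0,0],0.0],
  [[0.0065,0,0.035],[0,0,0],0.0],
  [[0.0065,0,0.052],[0,0,0],0.0],
  [[0.0065,0,0.062],[0,0,0],0.0],
  [[0.0065,0,0.065],[0,0,0],0.0],
])

```text
time: 13.65
tool_pos: [0.4562, -0.186, 0.0841]
tool_rot: [3.141, -0.001, -3.126]
contact_force: [-0.9, -1.0, -2.6]
opening: 0.0029
grip_force: 33.9
```

Request:
arm_command([
  [[0,0,0.001],[0,0,0],0.0],
  [[0,0,0.002],[0,0,0],0.0],
  [[0,0,0.003],[0,0,0],0.0],
  [[0,0,0.004],[0,0,0],0.0],
  [[0,0,0.004],[0,0,0],0.0],
])

```text
time: 14.15
tool_pos: [0.4565, -0.1868, 0.0808]
tool_rot: [-3.142, 0.0, -3.127]
contact_force: [-0.4, 0.8, -2.3]
opening: 0.0027
grip_force: 33.9
```

```bash
python3 - <<'E'
from h import *
plan([.4564,-.1845,.0765],181)
E
```

```text
t14.15 shift [0.     0.0023 0.0043] turn [-0.0001  0.0003 -0.0033] at [ 0.4565 -0.1868  0.0808] [-1.8000e+02  2.0000e-02 -1.7919e+02] open 0.0027 grip 33.9 F [-0.4  0.8 -2.3]
```

Request:
arm_command([
  [[0,0.002,0.0005],[0,0,0],0.0],
  [[0,0.002,0.001],[0,0,0],0.0],
  [[0,0.002,0.0015],[0,0,0],0.0],
  [[0,0.002,0.002],[0,0,0],0.0],
  [[0,0.002,0.0025],[0,0,0],0.0],
])

```text
time: 14.65
tool_pos: [0.4569, -0.1842, 0.0794]
tool_rot: [3.141, 0.001, -3.127]
contact_force: [-1.8, 7.0, 14.7]
opening: 0.0029
grip_force: 34.1
```

Request:
arm_command([
  [[0,0,0.0003],[0,0,0],0.0],
  [[0,0,0.0006],[0,0,0],0.0],
  [[0,0,0.001],[0,0,0],0.0],
  [[0,0,0.0013],[0,0,0],0.0],
  [[0,0,0.0015],[0,0,0],0.0],
])

```text
time: 15.15
tool_pos: [0.4572, -0.1838, 0.0791]
tool_rot: [3.141, 0.003, -3.127]
contact_force: [-3.4, 10.4, 23.9]
opening: 0.0032
grip_force: 34.4
```

Request:
arm_command([
  [[0,0,-0.0007],[0,0,0],0.0],
  [[0,0,-0.0014],[0,0,0],0.0],
  [[0,0,-0.002],[0,0,0],0.0],
  [[0,0,-0.002],[0,0,0],0.0],
  [[0,0,-0.002],[0,0,0],0.0],
])

```text
time: 15.65
tool_pos: [0.4567, -0.1844, 0.0796]
tool_rot: [3.141, 0.001, -3.127]
contact_force: [-1.5, 3.3, 8.0]
opening: 0.0032
grip_force: 34.0
```

Request:
arm_command([
  [[0,0,-0.0005],[0,0,0],0.005],
  [[0,0,-0.0005],[0,0,0],0.008],
  [[0,0,-0.0005],[0,0,0],0.012],
  [[0,0,-0.0005],[0,0,0],0.018],
  [[0,0,-0.0005],[0,0,0],0.025],
], squeeze=10)

```text
time: 16.15
tool_pos: [0.4563, -0.1848, 0.079]
tool_rot: [3.141, -0.0, -3.127]
contact_force: [-0.5, 0.7, -0.3]
opening: 0.0218
grip_force: 0.2
```

Request:
arm_command([
  [[0,0,-0.002],[0,0,0],0.025],
  [[0,0,-0.02],[0,0,0],0.025],
  [[0,0,-0.05],[0,0,0],0.025],
  [[0,0,-0.09],[0,0,0],0.03],
  [[0,0,-0.13],[0,0,0],0.03],
])

```text
time: 16.65
tool_pos: [0.456, -0.1846, 0.2105]
tool_rot: [3.141, -0.001, -3.127]
contact_force: [0.7, -0.3, 0.4]
opening: 0.0295
grip_force: 0.0
```

```bash
python3 - <<'E'
from h import *
plan([.414,.261,.205],90)
E
```

```text
t16.65 shift [0.0357 0.4462 0.0057] turn [-2.000e-04 -8.000e-04  1.585e+00] at [ 0.456  -0.1846  0.2105] [ 1.7998e+02 -4.0000e-02 -1.7919e+02] open 0.0295 grip 0.0 F [ 0.7 -0.3  0.4]
```

Request:
arm_command([
  [[0.003,0.045,0],[0,0,0.145],0.04],
  [[0.006,0.09,0],[0,0,0.29],0.06],
  [[0.01,0.135,0],[0,0,0.435],0.08],
  [[0.013,0.18,0],[0,0,0.58],0.085],
  [[0.018,0.225,0],[0,0,0.725],0.085],
])

```text
time: 17.15
tool_pos: [0.4367, 0.0307, 0.2095]
tool_rot: [3.141, 0.001, 2.482]
contact_force: [1.2, -0.4, 0.7]
opening: 0.0651
grip_force: 0.0
```

```bash
python3 - <<'E'
from h import *
plan([.414,.261,.205],90)
t,m=shot('top','t8')
H,S,V=cv2.split(cv2.cvtColor(t,cv2.COLOR_BGR2HSV))
k=((S<45)&(V>90)).astype(np.uint8)*255; k[:,:395]=0;k[:,450:]=0;k[:195]=0;k[262:]=0
c=max(cv2.findContours(k,0,1)[0],key=cv2.contourArea)[:,0]; print(cv2.boundingRect(c))
cv2.imwrite('pics/t8c.png',cv2.resize(t[185:285,350:500],None,fx=5,fy=5))
E
```

```text
t17.15 shift [0.159  0.1682 0.0045] turn [9.000e-04 5.000e-04 9.116e-01] at [0.4367 0.0307 0.2095] [1.7997e+02 5.0000e-02 1.4223e+02] open 0.0651 grip 0.0 F [ 1.2 -0.4  0.7]
(412, 212, 38, 32)
```

Request:
arm_command([
  [[0.032,0.034,0],[0,0,0.145],0.085],
  [[0.064,0.067,0],[0,0,0.29],0.085],
  [[0.096,0.1,0],[0,0,0.435],0.085],
  [[0.128,0.135,0],[0,0,0.58],0.085],
  [[0.159,0.168,0],[0,0,0.725],0.085],
])

```text
time: 17.7
tool_pos: [0.4153, 0.2388, 0.2095]
tool_rot: [3.141, 0.0, 1.85]
contact_force: [0.5, 0.3, 0.5]
opening: 0.0852
grip_force: 0.0
```

Request:
arm_command([
  [[0,0,0],[0,0,0.1],0.085],
  [[0,0,0],[0,0,0.187],0.085],
  [[0,0,0],[0,0,0.187],0.085],
  [[0,0,0],[0,0,0.187],0.085],
  [[0,0,0],[0,0,0.187],0.085],
])

```text
time: 18.2
tool_pos: [0.4157, 0.2369, 0.2093]
tool_rot: [3.141, -0.0, 1.67]
contact_force: [0.2, 0.2, -0.1]
opening: 0.0848
grip_force: 0.0
```

```bash
python3 - <<'E'
from h import *
plan([.414,.261,.205],90)
im,m=shot('wrist','w9')
H,S,V=cv2.split(cv2.cvtColor(im,cv2.COLOR_BGR2HSV))
print('lid expected px',proj(m,[.414,.261,.102]))
k=((S<60)&(V>130)).astype(np.uint8)*255; p=proj(m,[.414,.261,.102]).astype(int)
k[:,:max(0,p[0]-70)]=0;k[:,p[0]+70:]=0;k[:max(0,p[1]-70)]=0
for c in cv2.findContours(k,0,1)[0]:
    if cv2.contourArea(c)>300: print(cv2.boundingRect(c),circ(c[:,0],m,.102),rfit(np.array([onplane(m,*q,.102)[:2] for q in c[:,0]]),.0285))
mt=robot.camera_model('top');print('mug rim centre from bbox',onplane(mt,428,228,.109),'expected px',proj(mt,[.457,-.223,.109]))
t=cv2.imread('pics/t8.png');T=t[200:260,400:460]
E
```

```text
t18.20 shift [0.0242 0.0007 0.0043] turn [ 0.0002 -0.0001  0.0989] at [0.4157 0.2369 0.2093] [179.99  -0.    95.66] open 0.0848 grip 0.0 F [ 0.2  0.2 -0.1]
lid expected px [316.13423592 173.96903077]
(246, 275, 140, 8) ((422.94598388671875, 167.89791870117188), 60.89094543457031) [0.42150163 0.18877698]
(360, 199, 26, 46) ((473.4740905761719, 226.4340362548828), 19.767803192138672) [0.49486158 0.22505727]
(283, 103, 103, 135) ((439.3482666015625, 264.3611755371094), 60.8121337890625) [0.42825857 0.27430428]
(246, 103, 17, 158) ((363.89691162109375, 246.17672729492188), 65.45945739746094) [0.37922806 0.25182307]
mug rim centre from bbox [ 0.45531289 -0.20648721  0.109     ] expected px [434.00951633 227.327224  ]
```

```bash
python3 - <<'E'
import cv2,numpy as np
a=cv2.imread('pics/t8.png')[195:270,360:495]; a=cv2.resize(a,(540,300),interpolation=cv2.INTER_CUBIC)
b=cv2.imread('pics/w9.png')[30:270,100:532]; b=cv2.resize(b,(540,300))
cv2.imwrite('pics/c9.png',np.vstack([a,b]))
E
```

```text
(no output)
```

View pics/c9.png

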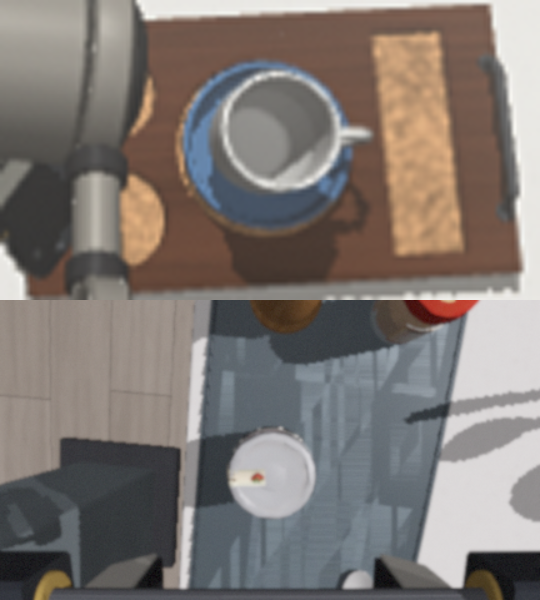

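```bash
python3 - <<'E'
from h import *
m=robot.camera_model('top')
f=lambda u,v:(360+u/4-.4,195+v/4-.4)
print('rim c',onplane(m,*f(277,132.5),.109)); print('rim l/r/t/b',[onplane(m,*f(*p),.109)[:2].round(4) for p in [(212,132),(342,132),(277,70),(277,195)]])
print('handle tip z.07',onplane(m,*f(372,134),.07))
print('saucer c',onplane(m,*f(267.5,145),.03),[onplane(m,*f(*p),.03)[:2].round(4) for p in [(183,145),(352,145),(267,60),(267,230)]])
print('proj foot c', proj(m,[.457,-.2225,.02]), proj(m,[.457,-.2225,.109]))
E
```

```text
rim c [ 0.45604233 -0.20884966  0.109     ]
rim l/r/t/b [array([ 0.4568, -0.1646]), array([ 0.456 , -0.2533]), array([ 0.499 , -0.2114]), array([ 0.4137, -0.2064])]
handle tip z.07 [ 0.45934726 -0.28648509  0.07      ]
saucer c [ 0.45709495 -0.22274915  0.03      ] [array([ 0.4577, -0.1613]), array([ 0.4565, -0.2844]), array([ 0.5196, -0.226 ]), array([ 0.3958, -0.2189])]
proj foot c [425.51649703 231.30146241] [433.82656609 227.32889629]
```

Request:
arm_command([
  [[-0.04,0.003,0],[0,0,-0.145],0.06],
  [[-0.08,0.006,0],[0,0,-0.29],0.03],
  [[-0.125,0.009,0],[0,0,-0.435],0.03],
  [[-0.17,0.012,0],[0,0,-0.58],0.03],
  [[-0.21,0.015,0],[0,0,-0.725],0.03],
])

```text
time: 18.75
tool_pos: [0.45, 0.036, 0.2094]
tool_rot: [3.141, 0.0, 2.33]
contact_force: [0.4, -0.3, -0.3]
opening: 0.0496
grip_force: 0.0
```

Request:
arm_command([
  [[0,0,0],[0,0,-0.145],0.03],
  [[0,0,0],[0,0,-0.29],0.03],
  [[0,0,0],[0,0,-0.435],0.03],
  [[0,0,0],[0,0,-0.58],0.03],
  [[0,0,0],[0,0,-0.66],0.03],
])

```text
time: 19.25
tool_pos: [0.45, 0.0375, 0.2093]
tool_rot: [3.141, 0.0, 2.989]
contact_force: [-0.7, 0.5, -0.3]
opening: 0.0298
grip_force: 0.0
```

```bash
python3 - <<'E'
from h import *
plan([.456,-.185,.15],180.8)
E
```

```text
t19.25 shift [-0.0398 -0.219   0.0593] turn [ 1.000e-04  2.000e-04 -1.666e-01] at [0.45   0.0375 0.2093] [1.7999e+02 1.0000e-02 1.7125e+02] open 0.0298 grip 0.0 F [-0.7  0.5 -0.3]
```

Request:
arm_command([
  [[-0.009,-0.048,0],[0,0,-0.05],0.03],
  [[-0.018,-0.096,0],[0,0,-0.1],0.03],
  [[-0.027,-0.144,0],[0,0,-0.167],0.03],
  [[-0.036,-0.19,0],[0,0,-0.167],0.03],
  [[-0.04,-0.219,0.01],[0,0,-0.167],0.03],
])

```text
time: 19.75
tool_pos: [0.4555, -0.1886, 0.2002]
tool_rot: [-3.139, 0.003, -3.134]
contact_force: [0.9, -0.2, -0.5]
opening: 0.0304
grip_force: 0.0
```

Request:
arm_command([
  [[0,0,0.01],[0,0,0],0.03],
  [[0,0,0.03],[0,0,0],0.03],
  [[0,0,0.04],[0,0,0],0.03],
  [[0,0,0.04],[0,0,0],0.03],
  [[0,0,0.04],[0,0,0],0.03],
])

```text
time: 20.25
tool_pos: [0.4553, -0.1842, 0.1596]
tool_rot: [3.142, 0.0, -3.132]
contact_force: [0.9, 0.7, 1.3]
opening: 0.0298
grip_force: 0.0
```

```bash
python3 - <<'E'
from h import *
plan([.456,-.185,.08],180.8)
im,m=shot('wrist','w10')
# mug rim near arc: edge points per column (first bright-gray low-sat after blue/brown)
H,S,V=cv2.split(cv2.cvtColor(im,cv2.COLOR_BGR2HSV))
k=((S<45)&(V>95)).astype(np.uint8)*255; k[:110]=0;k[232:]=0;k[:,:100]=0;k[:,420:]=0
for c in cv2.findContours(k,0,1)[0]:
    if cv2.contourArea(c)>300: print(cv2.boundingRect(c))
c=max(cv2.findContours(k,0,1)[0],key=cv2.contourArea)[:,0]
for z in (.109,):
  top={}
  for u,v in c: top[u]=min(v,top.get(u,999))
  print({int(u):int(top[u]) for u in sorted(top)[::10]})
print('pred rim for axis y -.209/-.222', [[proj(m,[.456+.041*np.cos(a),y+.041*np.sin(a),.109]).round().tolist() for a in np.radians([180,210,240,270,150,120])] for y in (-.209,-.222)])
E
```

```text
t20.25 shift [-0.0007 -0.0008  0.0796] turn [ 0.0001  0.0002 -0.0039] at [ 0.4553 -0.1842  0.1596] [ 1.8000e+02  1.0000e-02 -1.7943e+02] open 0.0298 grip 0.0 F [0.9 0.7 1.3]
(181, 160, 155, 72)
{181: 213, 191: 203, 201: 187, 211: 198, 221: 189, 231: 178, 241: 172, 251: 167, 261: 162, 271: 160, 281: 160, 291: 162, 301: 166, 311: 173, 321: 186, 331: 208}
pred rim for axis y -.209/-.222 [[[274.0, 162.0], [242.0, 171.0], [220.0, 194.0], [213.0, 224.0], [307.0, 171.0], [330.0, 195.0]], [[253.0, 162.0], [221.0, 171.0], [200.0, 194.0], [194.0, 224.0], [286.0, 171.0], [310.0, 195.0]]]
```

Request:
arm_command([
  [[-0.001,0.019,0],[0.08,0,0],0.026],
  [[-0.001,0.019,0.01],[0.16,0,0],0.026],
  [[-0.001,0.019,0.025],[0.16,0,0],0.026],
  [[-0.001,0.019,0.032],[0.16,0,0],0.026],
  [[-0.001,0.019,0.032],[0.16,0,0],0.026],
])

```text
time: 20.8
tool_pos: [0.4558, -0.1655, 0.127]
tool_rot: [-2.982, -0.001, -3.132]
contact_force: [-0.2, 0.0, -0.3]
opening: 0.026
grip_force: 0.0
```

Request:
arm_command([
  [[0,0,0],[0,0,0],0.026],
  [[0,0,0],[0,0,0],0.026],
  [[0,0,0.01],[0,0,0],0.026],
  [[0,0,0.02],[0,0,0],0.026],
  [[0,0,0.02],[0,0,0],0.026],
])

```text
time: 21.3
tool_pos: [0.4548, -0.1688, 0.1057]
tool_rot: [-2.983, -0.003, -3.133]
contact_force: [-1.7, 0.4, -0.2]
opening: 0.0263
grip_force: 0.0
```

```bash
python3 - <<'E'
from h import *
plan([.4565,-.1733,.077],180.8)
print((Ro.from_euler('xyz',robot.observe()['tool_rot']).inv().apply(np.array([.4565,-.1733,.077])-robot.observe()['tool_pos'])))
E
```

```text
t21.30 shift [-0.0017  0.      0.0291] turn [-0.1586 -0.0033 -0.0052] at [ 0.4548 -0.1688  0.1057] [-1.7092e+02 -1.6000e-01 -1.7951e+02] open 0.0263 grip 0.0 F [-1.7  0.4 -0.2]
[-1.71181730e-03  4.25587552e-05  2.90972832e-02]
```

Request:
arm_command([
  [[-0.001,0,0.01],[0,0,0],0.026],
  [[-0.001,0,0.02],[0,0,0],0.026],
  [[-0.001,0,0.026],[0,0,0],0.026],
  [[-0.001,0,0.029],[0,0,0],0.026],
  [[-0.001,0,0.029],[0,0,0],0.026],
])

```text
time: 21.8
tool_pos: [0.4567, -0.1735, 0.0783]
tool_rot: [-2.982, -0.001, -3.133]
contact_force: [0.1, 0.9, -0.7]
opening: 0.0258
grip_force: 0.0
```

Request:
arm_command([
  [[0,0,0],[0,0,0],0.015],
  [[0,0,0],[0,0,0],0.008],
  [[0,0,0],[0,0,0],0.0],
  [[0,0,0],[0,0,0],0.0],
  [[0,0,0],[0,0,0],0.0],
], squeeze=20)

```text
time: 22.3
tool_pos: [0.4572, -0.1737, 0.0792]
tool_rot: [-2.981, 0.001, -3.132]
contact_force: [-0.3, -0.8, 3.0]
opening: 0.0026
grip_force: 19.4
```

```bash
python3 - <<'E'
from h import *
plan([.4565,-.1733,.077],180.8)
E
```

```text
t22.30 shift [0.0007 0.0007 0.0021] turn [-0.1604  0.0003 -0.0049] at [ 0.4572 -0.1737  0.0792] [-1.7081e+02  4.0000e-02 -1.7948e+02] open 0.0026 grip 19.4 F [-0.3 -0.8  3. ]
```

Request:
arm_command([
  [[0,0,0],[0,0,0],0.0],
  [[0,-0.0004,-0.0025],[0,0,0],0.0],
  [[0,-0.0008,-0.0049],[0,0,0],0.0],
  [[0,-0.005,-0.0042],[0,0,0],0.0],
  [[0,-0.01,-0.0034],[0,0,0],0.0],
], squeeze=30)

```text
time: 22.8
tool_pos: [0.457, -0.1829, 0.0836]
tool_rot: [-2.982, -0.0, -3.132]
contact_force: [0.3, -0.2, -2.7]
opening: 0.0025
grip_force: 29.3
```

Request:
arm_command([
  [[0,-0.0045,0.0008],[0,0,0],0.0],
  [[0,-0.0045,0.0008],[0,0,0],0.0],
  [[0,-0.0043,0.002],[0,0,0],0.0],
  [[0,-0.0041,0.0032],[0,0,0],0.0],
  [[0,-0.004,0.004],[0,0,0],0.0],
])

```text
time: 23.3
tool_pos: [0.457, -0.1872, 0.0802]
tool_rot: [-2.982, -0.0, -3.132]
contact_force: [0.3, -0.5, -1.9]
opening: 0.0026
grip_force: 29.3
```

Request:
arm_command([
  [[0,-0.001,0.0004],[0,0,0],0.0],
  [[0,-0.001,0.0008],[0,0,0],0.0],
  [[0,-0.001,0.0012],[0,0,0],0.0],
  [[0,-0.001,0.0012],[0,0,0],0.0],
  [[0,-0.001,0.0012],[0,0,0],0.0],
])

```text
time: 23.8
tool_pos: [0.4571, -0.1885, 0.0794]
tool_rot: [-2.982, 0.0, -3.132]
contact_force: [0.5, -0.5, -2.7]
opening: 0.0031
grip_force: 29.3
```

Request:
arm_command([
  [[0,0,0.0004],[0,0,0],0.0],
  [[0,0,0.0008],[0,0,0],0.0],
  [[0,0,0.001],[0,0,0],0.0],
  [[0,0,0.001],[0,0,0],0.0],
  [[0,0,0.001],[0,0,0],0.0],
])

```text
time: 24.3
tool_pos: [0.4573, -0.1887, 0.0792]
tool_rot: [-2.981, 0.001, -3.132]
contact_force: [-1.2, 3.3, 5.9]
opening: 0.0029
grip_force: 29.3
```

Touched down; release and back out along the finger axis.

Request:
arm_command([
  [[0,0,-0.0005],[0,0,0],0.005],
  [[0,0,-0.0005],[0,0,0],0.009],
  [[0,0,-0.0005],[0,0,0],0.014],
  [[0,0,-0.0005],[0,0,0],0.02],
  [[0,0,-0.0005],[0,0,0],0.024],
], squeeze=10)

```text
time: 24.8
tool_pos: [0.4571, -0.1886, 0.0788]
tool_rot: [-2.982, -0.0, -3.132]
contact_force: [0.1, 0.2, -1.2]
opening: 0.0223
grip_force: 0.0
```

Request:
arm_command([
  [[0,0,-0.01],[0,0,0],0.024],
  [[0,0,-0.03],[0,0,0],0.024],
  [[0,0,-0.05],[0,0,0],0.024],
  [[0,0,-0.09],[0,0,0],0.03],
  [[0,0,-0.13],[-0.08,0,0],0.04],
])

```text
time: 25.3
tool_pos: [0.4562, -0.1658, 0.2087]
tool_rot: [-3.064, -0.002, -3.13]
contact_force: [0.9, -0.5, 0.0]
opening: 0.0338
grip_force: 0.0
```

```bash
python3 - <<'E'
from h import *
plan([.414,.261,.205],90)
E
```

```text
t25.30 shift [ 0.0371  0.4263 -0.0294] turn [-0.0618  0.0601  1.5821] at [ 0.4562 -0.1658  0.2087] [-1.7556e+02 -9.0000e-02 -1.7931e+02] open 0.0338 grip 0.0 F [ 0.9 -0.5  0. ]
```

Request:
arm_command([
  [[0.002,0.04,0],[-0.08,0,0],0.05],
  [[0.005,0.08,-0.005],[-0.08,0,0],0.06],
  [[0.01,0.125,-0.008],[-0.08,0,0],0.07],
  [[0.013,0.17,-0.01],[-0.08,0,0],0.085],
  [[0.016,0.215,-0.013],[-0.08,0,0],0.085],
])

```text
time: 25.8
tool_pos: [0.4385, 0.0489, 0.2038]
tool_rot: [3.141, 0.001, -3.133]
contact_force: [1.1, 1.2, 0.3]
opening: 0.0736
grip_force: 0.0
```

Request:
arm_command([
  [[0.004,0.04,0],[0,0,0.145],0.085],
  [[0.008,0.085,0],[0,0,0.29],0.085],
  [[0.012,0.13,0],[0,0,0.435],0.085],
  [[0.016,0.175,0],[0,0,0.58],0.085],
  [[0.02,0.21,0],[0,0,0.725],0.085],
])

```text
time: 26.3
tool_pos: [0.4176, 0.2532, 0.204]
tool_rot: [3.141, 0.0, 2.497]
contact_force: [0.8, -0.0, -0.6]
opening: 0.0849
grip_force: 0.0
```

Request:
arm_command([
  [[0,0,0],[0,0,0.145],0.085],
  [[0,0,0],[0,0,0.29],0.085],
  [[0,0,0],[0,0,0.435],0.085],
  [[0,0,0],[0,0,0.58],0.085],
  [[0,0,0],[0,0,0.725],0.085],
])

```text
time: 26.8
tool_pos: [0.4179, 0.2516, 0.2038]
tool_rot: [3.141, -0.0, 1.772]
contact_force: [-0.5, 0.2, -0.8]
opening: 0.0849
grip_force: 0.0
```

```bash
python3 - <<'E'
from h import *
plan([.414,.262,.047],90)
t,m=shot('top','t11'); 
H,S,V=cv2.split(cv2.cvtColor(t,cv2.COLOR_BGR2HSV))
k=((H>95)&(H<125)&(S>70)).astype(np.uint8)*255; k[:,:380]=0;k[:,470:]=0
c=max(cv2.findContours(cv2.morphologyEx(k,cv2.MORPH_CLOSE,np.ones((3,3))),0,1)[0],key=cv2.contourArea)[:,0]
print('saucer',cv2.boundingRect(c),circ(c,m,.03))
k=((S<45)&(V>120)).astype(np.uint8)*255; k[:,:395]=0;k[:,462:]=0;k[:200]=0;k[262:]=0
for c in cv2.findContours(k,0,1)[0]:
    if cv2.contourArea(c)>100:
        print('mug',cv2.boundingRect(c)); c=c[:,0]; c=c[c[:,0]<444]; P=np.array([onplane(m,*p,.109)[:2] for p in c]); print(rfit(P,.042),np.abs(np.hypot(*(P-rfit(P,.042)).T)-.042).mean())
cv2.imwrite('pics/t11c.png',cv2.resize(t[185:285,350:500],None,fx=5,fy=5))
E
```

```text
t26.80 shift [ 0.011  -0.0018  0.1568] turn [ 0.0005 -0.0004  0.2007] at [0.4179 0.2516 0.2038] [ 1.7997e+02 -2.0000e-02  1.0150e+02] open 0.0849 grip 0.0 F [-0.5  0.2 -0.8]
saucer (406, 211, 30, 40) ((459.4651184082031, -216.107177734375), 59.43796920776367)
mug (417, 212, 41, 31)
[ 0.45819604 -0.22481336] 0.0018878157670022505
```

Request:
arm_command([
  [[0.011,-0.002,0],[0,0,0.1],0.085],
  [[0.011,-0.002,0.03],[0,0,0.2],0.085],
  [[0.011,-0.002,0.07],[0,0,0.2],0.085],
  [[0.011,-0.002,0.11],[0,0,0.2],0.085],
  [[0.011,-0.002,0.145],[0,0,0.2],0.085],
])

```text
time: 27.35
tool_pos: [0.4135, 0.2617, 0.0571]
tool_rot: [3.141, -0.0, 1.58]
contact_force: [1.2, -0.3, 0.4]
opening: 0.0849
grip_force: 0.0
```

Request:
arm_command([
  [[0,0,0.01],[0,0,0],0.085],
  [[0,0,0.01],[0,0,0],0.07],
  [[0,0,0.01],[0,0,0],0.05],
  [[0,0,0.01],[0,0,0],0.05],
  [[0,0,0.01],[0,0,0],0.05],
], squeeze=30)

```text
time: 27.85
tool_pos: [0.4151, 0.2622, 0.0497]
tool_rot: [3.138, -0.001, 1.577]
contact_force: [1.8, 0.3, 2.1]
opening: 0.0578
grip_force: 30.1
```

Request:
arm_command([
  [[0,0,0],[0,0,0],0.05],
  [[0,0,0],[0,0,0],0.05],
  [[0,0,-0.01],[0,0,0],0.05],
  [[0,0,-0.03],[0,0,0],0.05],
  [[0,0,-0.07],[0,0,0],0.05],
])

```text
time: 28.35
tool_pos: [0.4115, 0.2607, 0.1169]
tool_rot: [-3.135, 0.003, 1.577]
contact_force: [0.9, 0.5, -2.8]
opening: 0.058
grip_force: 30.0
```

```bash
python3 - <<'E'
from h import *
plan([.4055,-.1131,.14],92)
E
```

```text
t28.35 shift [-0.3738 -0.0085 -0.022 ] turn [-0.0067  0.0026 -0.0288] at [0.4115 0.2607 0.1169] [-1.7962e+02  1.6000e-01  9.0350e+01] open 0.0580 grip 30.0 F [ 0.9  0.5 -2.8]
```

```bash
python3 - <<'E'
from h import *
s=robot.observe(); T=s['tool_pos']; im,m=shot('wrist','w12')
z=T[2]-.0497+.102
for e in (0,.01,.02): print(e,proj(m,[T[0],T[1]+e,z]).round(), 'far/near edge',proj(m,[T[0],T[1]+e+.0285,z]).round(),proj(m,[T[0],T[1]+e-.0285,z]).round())
H,S,V=cv2.split(cv2.cvtColor(im,cv2.COLOR_BGR2HSV))
k=((S<60)&(V>130)).astype(np.uint8)*255;k[:60]=0;k[232:]=0;k[:,:200]=0;k[:,440:]=0
for c in cv2.findContours(k,0,1)[0]:
    if cv2.contourArea(c)>300: print(cv2.boundingRect(c))
cv2.imwrite('pics/w12c.png',im[40:300,160:480])
u=318; print([(v,im[v,u].tolist()) for v in range(100,234,8)])
E
```

```text
0 [315. 311.] far/near edge [316. 236.] [315. 375.]
0.01 [315. 286.] far/near edge [316. 207.] [315. 354.]
0.02 [316. 259.] far/near edge [316. 177.] [315. 331.]
(262, 77, 27, 116)
(324, 70, 116, 162)
(200, 60, 45, 172)
[(100, [109, 103, 93]), (108, [113, 106, 96]), (116, [110, 105, 96]), (124, [109, 102, 93]), (132, [110, 103, 93]), (140, [111, 104, 96]), (148, [109, 102, 92]), (156, [113, 105, 96]), (164, [120, 111, 102]), (172, [125, 118, 106]), (180, [129, 120, 110]), (188, [124, 120, 113]), (196, [105, 107, 109]), (204, [86, 81, 110]), (212, [100, 100, 128]), (220, [107, 103, 138]), (228, [104, 101, 102])]
```

```bash
python3 - <<'E'
from h import *
s=robot.observe(); T=s['tool_pos']; m=robot.camera_model('wrist')
for e in (0,.005,.01): print(e,[proj(m,[T[0],T[1]+e+.031,T[2]+dz]).round().tolist() for dz in (-.047,-.02,.02,.04)])
im=cv2.imread('pics/w12.png');H,S,V=cv2.split(cv2.cvtColor(im,cv2.COLOR_BGR2HSV))
k=((cv2.inRange(H,0,12)|cv2.inRange(H,165,180))&cv2.inRange(S,40,255)); k[232:]=0;k[:150]=0;k[:,:220]=0;k[:,420:]=0
ys,xs=np.nonzero(k); print(xs.min(),xs.max(),ys.min(),[(r,xs[ys==r].min(),xs[ys==r].max()) for r in range(ys.min(),232,6) if (ys==r).any()])
plan([.4055,-.1131,.14],92)
E
```

```text
0 [[316.0, 178.0], [316.0, 187.0], [317.0, 205.0], [317.0, 218.0]]
0.005 [[316.0, 170.0], [316.0, 178.0], [317.0, 193.0], [317.0, 205.0]]
0.01 [[316.0, 162.0], [316.0, 168.0], [317.0, 182.0], [318.0, 191.0]]
266 362 201 [(201, np.int64(309), np.int64(309)), (207, np.int64(292), np.int64(339)), (213, np.int64(278), np.int64(348)), (219, np.int64(274), np.int64(354)), (225, np.int64(270), np.int64(358)), (231, np.int64(266), np.int64(362))]
t28.40 shift [-0.3756 -0.0123 -0.0165] turn [ 0.0054 -0.0023 -0.0284] at [0.4155 0.2626 0.1244] [ 1.797e+02 -1.400e-01  9.037e+01] open 0.0576 grip 30.0 F [2.  2.  3.2]
```

Request:
arm_command([
  [[-0.03,-0.001,-0.01],[0,0,0],0.05],
  [[-0.075,-0.002,-0.015],[0,0,0],0.05],
  [[-0.12,-0.004,-0.015],[0,0,-0.01],0.05],
  [[-0.165,-0.005,-0.015],[0,0,-0.02],0.05],
  [[-0.21,-0.006,-0.015],[0,0,-0.028],0.05],
])

```text
time: 28.9
tool_pos: [0.4084, 0.0502, 0.1335]
tool_rot: [3.141, -0.0, 1.606]
contact_force: [1.5, -0.3, -2.5]
opening: 0.0583
grip_force: 30.0
```

Request:
arm_command([
  [[-0.045,-0.002,0],[0,0,0],0.05],
  [[-0.09,-0.003,0],[0,0,0],0.05],
  [[-0.13,-0.004,0],[0,0,0],0.05],
  [[-0.155,-0.004,0],[0,0,0],0.05],
  [[-0.165,-0.004,0],[0,0,0],0.05],
])

```text
time: 29.4
tool_pos: [0.4105, -0.1155, 0.1333]
tool_rot: [3.141, 0.0, 1.602]
contact_force: [-0.5, -0.1, -3.2]
opening: 0.0584
grip_force: 30.0
```

Request:
arm_command([
  [[0,0,0],[0,0,0],0.05],
  [[0,0,0.02],[0,0,0],0.05],
  [[0,0,0.04],[0,0,0],0.05],
  [[0,0,0.05],[0,0,0],0.05],
  [[0,0,0.05],[0,0,0],0.05],
])

```text
time: 29.9
tool_pos: [0.4098, -0.1119, 0.0821]
tool_rot: [-3.139, -0.002, 1.606]
contact_force: [0.0, 0.4, -3.1]
opening: 0.0579
grip_force: 30.0
```

```bash
python3 - <<'E'
from h import *
plan([.4057,-.1130,.0577],92)
E
```

```text
t29.90 shift [-0.001  -0.0041  0.0244] turn [-0.0028 -0.0018  0.0006] at [ 0.4098 -0.1119  0.0821] [-1.7984e+02 -1.0000e-01  9.2030e+01] open 0.0579 grip 30.0 F [ 0.   0.4 -3.1]
```

Request:
arm_command([
  [[-0.001,-0.004,0.004],[0,0,0],0.05],
  [[-0.001,-0.004,0.01],[0,0,0],0.05],
  [[-0.001,-0.004,0.015],[0,0,0],0.05],
  [[-0.001,-0.004,0.019],[0,0,0],0.05],
  [[-0.001,-0.004,0.021],[0,0,0],0.05],
])

```text
time: 30.4
tool_pos: [0.4067, -0.1145, 0.0617]
tool_rot: [-3.141, -0.0, 1.605]
contact_force: [0.1, -0.6, -3.9]
opening: 0.058
grip_force: 30.0
```

Request:
arm_command([
  [[0,0,0.0007],[0,0,0],0.05],
  [[0,0,0.0014],[0,0,0],0.05],
  [[0,0,0.002],[0,0,0],0.05],
  [[0,0,0.0025],[0,0,0],0.05],
  [[0,0,0.003],[0,0,0],0.05],
])

```text
time: 30.9
tool_pos: [0.4069, -0.1145, 0.0591]
tool_rot: [3.141, 0.0, 1.605]
contact_force: [-0.5, 0.1, -3.9]
opening: 0.0583
grip_force: 30.0
```

Request:
arm_command([
  [[0,0,0.0005],[0,0,0],0.05],
  [[0,0,0.001],[0,0,0],0.05],
  [[0,0,0.0015],[0,0,0],0.05],
  [[0,0,0.0018],[0,0,0],0.05],
  [[0,0,0.0018],[0,0,0],0.05],
])

```text
time: 31.4
tool_pos: [0.4069, -0.1146, 0.0576]
tool_rot: [3.141, 0.0, 1.605]
contact_force: [-1.7, 0.7, 4.3]
opening: 0.0582
grip_force: 30.0
```

Request:
arm_command([
  [[0,0,0],[0,0,0],0.062],
  [[0,0,0],[0,0,0],0.07],
  [[0,0,0],[0,0,0],0.08],
  [[0,0,0],[0,0,0],0.085],
  [[0,0,0],[0,0,0],0.085],
])

```text
time: 31.9
tool_pos: [0.4068, -0.1145, 0.0572]
tool_rot: [3.141, -0.0, 1.605]
contact_force: [-0.1, 0.3, -1.0]
opening: 0.0843
grip_force: 0.0
```

Request:
arm_command([
  [[0,0,-0.02],[0,0,0],0.085],
  [[0,0,-0.06],[0,0,0],0.085],
  [[0,0,-0.1],[0,0,0],0.085],
  [[0,0,-0.14],[0,0,0],0.085],
  [[0,0,-0.18],[0,0,0],0.085],
])

```text
time: 32.4
tool_pos: [0.4065, -0.1143, 0.239]
tool_rot: [3.141, -0.0, 1.605]
contact_force: [1.0, -0.3, -0.0]
opening: 0.0846
grip_force: 0.0
```

Request:
arm_command([
  [[0.045,0,-0.005],[0,0,0],0.085],
  [[0.09,0,-0.005],[0,0,0],0.085],
  [[0.135,0,-0.005],[0,0,0],0.085],
  [[0.18,0,-0.005],[0,0,0],0.085],
  [[0.225,0,-0.005],[0,0,0],0.085],
])

```text
time: 32.9
tool_pos: [0.3987, 0.1121, 0.2425]
tool_rot: [3.141, -0.0, 1.605]
contact_force: [1.4, -0.1, -1.0]
opening: 0.0847
grip_force: 0.0
```

```bash
python3 - <<'E'
from h import *
plan([.412,.395,.24],92)
im,m=shot('wrist','w13')
H,S,V=cv2.split(cv2.cvtColor(im,cv2.COLOR_BGR2HSV))
k=((H<20)&(S>110)).astype(np.uint8)*255
p=proj(m,[.412,.395,.144]);print('expect head',p, 'nut',proj(m,[.412,.395,.173]))
for c in cv2.findContours(k,0,1)[0]:
    if cv2.contourArea(c)>400: print(cv2.boundingRect(c),cv2.minEnclosingCircle(c))
E
```

```text
t32.90 shift [0.2823 0.0229 0.0025] turn [ 0.0006 -0.0001 -0.0011] at [0.3987 0.1121 0.2425] [ 1.7996e+02 -1.0000e-02  9.1930e+01] open 0.0847 grip 0.0 F [ 1.4 -0.1 -1. ]
expect head [ 350.24627033 -205.94544213] nut [ 354.61587735 -244.08944654]
(274, 295, 151, 31) ((348.9974670410156, 309.51995849609375), 75.59938049316406)
```

Request:
arm_command([
  [[0.048,0.004,0],[0,0,0],0.085],
  [[0.096,0.008,0],[0,0,0],0.085],
  [[0.144,0.012,0],[0,0,0],0.085],
  [[0.19,0.016,0],[0,0,0],0.085],
  [[0.235,0.02,0],[0,0,0],0.085],
])

```text
time: 33.45
tool_pos: [0.4107, 0.3479, 0.2422]
tool_rot: [3.142, 0.0, 1.605]
contact_force: [1.6, -0.2, -0.5]
opening: 0.085
grip_force: 0.0
```

Request:
arm_command([
  [[0.035,0.003,0],[0,0,0],0.085],
  [[0.047,0.003,0],[0,0,0],0.085],
  [[0.047,0.003,0],[0,0,0],0.085],
  [[0.047,0.003,0],[0,0,0],0.085],
  [[0.047,0.003,0.0],[0,0,0],0.085],
])

```text
time: 33.95
tool_pos: [0.4127, 0.3916, 0.2425]
tool_rot: [3.142, 0.0, 1.604]
contact_force: [-0.6, -0.7, 0.1]
opening: 0.085
grip_force: 0.0
```

```bash
python3 - <<'E'
from h import *
plan([.411,.3955,.125],92)
im,m=shot('wrist','w14')
H,S,V=cv2.split(cv2.cvtColor(im,cv2.COLOR_BGR2HSV))
k=((H<20)&(S>110)).astype(np.uint8)*255;k[235:]=0
p=proj(m,[.411,.3955,.144]);print('expect head',p, 'nut',proj(m,[.411,.3955,.173]))
for c in cv2.findContours(k,0,1)[0]:
    if cv2.contourArea(c)>400: print(cv2.boundingRect(c),cv2.minEnclosingCircle(c))
E
```

```text
t33.95 shift [ 0.004  -0.0016  0.1175] turn [ 0.0001  0.0004 -0.0022] at [0.4127 0.3916 0.2425] [1.800e+02 2.000e-02 9.187e+01] open 0.0850 grip 0.0 F [-0.6 -0.7  0.1]
expect head [313.33921786 200.8443957 ] nut [313.17942157 210.51792331]
(388, 174, 52, 50) ((413.5, 199.0), 26.100866317749023)
(284, 150, 62, 78) ((315.0, 188.5), 38.5520133972168)
```

Request:
arm_command([
  [[0.004,-0.0015,0.03],[0,0,0],0.085],
  [[0.004,-0.0015,0.06],[0,0,0],0.085],
  [[0.004,-0.0015,0.09],[0,0,0],0.085],
  [[0.004,-0.0015,0.11],[0,0,0],0.085],
  [[0.004,-0.0015,0.117],[0,0,0],0.085],
])

```text
time: 34.5
tool_pos: [0.4102, 0.3952, 0.1235]
tool_rot: [-3.139, 0.002, 1.604]
contact_force: [-0.0, -0.1, 0.7]
opening: 0.0851
grip_force: 0.0
```

Request:
arm_command([
  [[0,0,0],[0,0,0],0.075],
  [[0,0,0],[0,0,0],0.06],
  [[0,0,0],[0,0,0],0.04],
  [[0,0,0],[0,0,0],0.04],
  [[0,0,0],[0,0,0],0.04],
], squeeze=30)

```text
time: 35.0
tool_pos: [0.4111, 0.3972, 0.126]
tool_rot: [3.14, -0.001, 1.605]
contact_force: [-0.9, -0.2, 0.4]
opening: 0.0496
grip_force: 0.1
```

Request:
arm_command([
  [[0,0,0],[0,0,0],0.04],
  [[0,0,0],[0,0,0],0.04],
  [[0,0,-0.01],[0,0,0],0.04],
  [[0,0,-0.03],[0,0,0],0.04],
  [[0,0,-0.065],[0,0,0],0.04],
])

```text
time: 35.5
tool_pos: [0.4094, 0.3959, 0.189]
tool_rot: [-3.136, 0.003, 1.605]
contact_force: [0.7, 0.3, -1.9]
opening: 0.047
grip_force: 30.0
```

```bash
python3 - <<'E'
from h import *
plan([.4985,-.1097,.20],92)
E
```

```text
t35.50 shift [-0.5084  0.0717 -0.0097] turn [-0.0052  0.0034 -0.0008] at [0.4094 0.3959 0.189 ] [-179.7     0.2    91.96] open 0.0470 grip 30.0 F [ 0.7  0.3 -1.9]
```

Request:
arm_command([
  [[-0.03,0.006,-0.02],[0,0,0],0.04],
  [[-0.075,0.016,-0.03],[0,0,0],0.04],
  [[-0.12,0.026,-0.03],[0,0,0],0.04],
  [[-0.165,0.034,-0.03],[0,0,0],0.04],
  [[-0.21,0.042,-0.03],[0,0,0],0.04],
])

```text
time: 36.0
tool_pos: [0.4598, 0.1868, 0.2207]
tool_rot: [-3.141, -0.0, 1.605]
contact_force: [1.3, -0.5, -1.4]
opening: 0.0474
grip_force: 30.0
```

Request:
arm_command([
  [[-0.045,0.008,0],[0,0,0],0.04],
  [[-0.09,0.016,0],[0,0,0],0.04],
  [[-0.135,0.022,0],[0,0,0],0.04],
  [[-0.18,0.028,0],[0,0,0],0.04],
  [[-0.22,0.03,0],[0,0,0],0.04],
])

```text
time: 36.5
tool_pos: [0.4975, -0.0325, 0.2206]
tool_rot: [-3.142, -0.0, 1.604]
contact_force: [0.2, -0.3, -0.8]
opening: 0.0472
grip_force: 30.0
```

Request:
arm_command([
  [[-0.035,0,0],[0,0,0],0.04],
  [[-0.06,0,0],[0,0,0],0.04],
  [[-0.075,0,0],[0,0,0],0.04],
  [[-0.078,0,0],[0,0,0],0.04],
  [[-0.078,0,0],[0,0,0],0.04],
])

```text
time: 37.0
tool_pos: [0.5, -0.1078, 0.2203]
tool_rot: [-3.141, -0.001, 1.605]
contact_force: [-0.5, 0.4, -1.4]
opening: 0.0473
grip_force: 30.0
```

```bash
python3 - <<'E'
from h import *
plan([.498,-.110,.133],92)
E
```

```text
t37.00 shift [-0.0022 -0.002   0.0872] turn [-0.0004 -0.0008 -0.0011] at [ 0.5    -0.1078  0.2203] [-1.7998e+02 -4.0000e-02  9.1940e+01] open 0.0473 grip 30.0 F [-0.5  0.4 -1.4]
```

Request:
arm_command([
  [[-0.002,-0.002,0.02],[0,0,0],0.04],
  [[-0.002,-0.002,0.045],[0,0,0],0.04],
  [[-0.002,-0.002,0.065],[0,0,0],0.04],
  [[-0.002,-0.002,0.078],[0,0,0],0.04],
  [[-0.002,-0.002,0.081],[0,0,0],0.04],
])

```text
time: 37.5
tool_pos: [0.4973, -0.1085, 0.1379]
tool_rot: [-3.139, -0.002, 1.607]
contact_force: [0.2, 0.2, -1.1]
opening: 0.047
grip_force: 30.0
```

Request:
arm_command([
  [[0,0,0.001],[0,0,0],0.04],
  [[0,0,0.002],[0,0,0],0.04],
  [[0,0,0.003],[0,0,0],0.04],
  [[0,0,0.004],[0,0,0],0.04],
  [[0,0,0.004],[0,0,0],0.04],
])

```text
time: 38.0
tool_pos: [0.4983, -0.1104, 0.1355]
tool_rot: [3.141, 0.0, 1.605]
contact_force: [0.5, -1.0, -0.9]
opening: 0.0473
grip_force: 30.0
```

Request:
arm_command([
  [[0,0,0.0005],[0,0,0],0.04],
  [[0,0,0.001],[0,0,0],0.04],
  [[0,0,0.0015],[0,0,0],0.04],
  [[0,0,0.002],[0,0,0],0.04],
  [[0,0,0.002],[0,0,0],0.04],
])

```text
time: 38.5
tool_pos: [0.4985, -0.1104, 0.134]
tool_rot: [3.141, 0.0, 1.605]
contact_force: [-1.0, 0.5, 4.7]
opening: 0.0473
grip_force: 30.0
```

Request:
arm_command([
  [[0,0,0],[0,0,0],0.055],
  [[0,0,0],[0,0,0],0.07],
  [[0,0,0],[0,0,0],0.085],
  [[0,0,-0.005],[0,0,0],0.085],
  [[0,0,-0.04],[0,0,0],0.085],
])

```text
time: 39.0
tool_pos: [0.496, -0.1096, 0.1706]
tool_rot: [-3.134, -0.003, 1.605]
contact_force: [0.0, -0.4, -0.2]
opening: 0.0821
grip_force: 0.0
```

Request:
arm_command([
  [[0,0,-0.03],[0,0,0],0.085],
  [[0.03,0,-0.06],[0,0,0],0.08],
  [[0.075,0,-0.06],[0,0,0],0.06],
  [[0.12,0.01,-0.06],[0,0,0],0.04],
  [[0.165,0.015,-0.06],[0,0,0],0.03],
])

```text
time: 39.5
tool_pos: [0.5079, 0.0565, 0.2341]
tool_rot: [3.14, 0.0, 1.604]
contact_force: [0.6, -0.2, -0.4]
opening: 0.0604
grip_force: 0.0
```

Request:
arm_command([
  [[0.03,0,0.02],[0,0,-0.02],0.03],
  [[0.05,0,0.05],[0,0,-0.044],0.03],
  [[0.05,0,0.065],[0,0,-0.044],0.03],
  [[0.05,0,0.065],[0,0,-0.044],0.03],
  [[0.05,0,0.065],[0,0,-0.044],0.03],
])

```text
time: 40.0
tool_pos: [0.5062, 0.1049, 0.1689]
tool_rot: [3.141, 0.0, 1.649]
contact_force: [-0.4, -0.1, 0.0]
opening: 0.0302
grip_force: 0.0
```

```bash
python3 - <<'E'
from h import *
plan([.510,.103,.02],94.5)
im,m=shot('wrist','w15')
H,S,V=cv2.split(cv2.cvtColor(im,cv2.COLOR_BGR2HSV))
p=proj(m,[.51,.103,.008]).astype(int); print('exp',p)
k=((S<50)&(V>140)).astype(np.uint8)*255;k[235:]=0;k[:,:p[0]-60]=0;k[:,p[0]+60:]=0
for c in cv2.findContours(k,0,1)[0]:
    if cv2.contourArea(c)>150:
        P=np.array([onplane(m,*q,.009)[:2] for q in c[:,0]]).astype(np.float32)*1000
        print(cv2.boundingRect(c),cv2.minAreaRect(P),'ymax',P[:,1].max(),'ymin',P[:,1].min())
        for y in range(70,175,12):
            Q=P[np.abs(P[:,1]-y)<4]
            if len(Q): print('   y',y,'x mid',(Q[:,0].min()+Q[:,0].max())/2,'w',np.ptp(Q[:,0]))
E
```

```text
t40.00 shift [-0.0022  0.0036  0.1489] turn [ 0.0005  0.     -0.0006] at [0.5062 0.1049 0.1689] [179.97   0.    94.47] open 0.0302 grip 0.0 F [-0.4 -0.1  0. ]
exp [318 191]
(364, 117, 14, 118) ((558.7951049804688, 120.89022827148438), (13.077678680419922, 114.38231658935547), 6.672321796417236) ymax 178.37149 ymin 63.719517
   y 70 x mid 565.1233 w 12.417236
   y 82 x mid 563.4293 w 13.687805
   y 94 x mid 562.6706 w 12.095459
   y 106 x mid 562.0704 w 10.261841
   y 118 x mid 561.433 w 8.57489
   y 130 x mid 560.7914 w 6.9657593
   y 142 x mid 560.07916 w 5.331421
   y 154 x mid 559.4463 w 3.6124878
   y 166 x mid 558.8041 w 2.2046509
(304, 51, 61, 184) ((515.789794921875, 144.55728149414062), (170.82687377929688, 49.34743118286133), 83.01288604736328) ymax 231.82776 ymin 59.62014
   y 70 x mid 513.52734 w 13.475098
   y 82 x mid 512.9879 w 12.358826
   y 94 x mid 511.96924 w 10.2846985
   y 106 x mid 510.8908 w 8.407562
   y 118 x mid 509.9131 w 8.328888
   y 130 x mid 507.20782 w 21.99939
   y 142 x mid 507.19165 w 29.425903
   y 154 x mid 506.6631 w 29.441376
   y 166 x mid 518.4549 w 48.773438
(270, 0, 56, 73) ((484.42364501953125, 240.44879150390625), (71.80431365966797, 32.8548583984375), 46.563743591308594) ymax 273.81677 ymin 210.72417
```

Request:
arm_command([
  [[-0.002,0.005,0.04],[0,0,-0.01],0.03],
  [[-0.002,0.005,0.08],[0,0,-0.01],0.03],
  [[-0.002,0.005,0.12],[0,0,-0.01],0.03],
  [[-0.002,0.005,0.14],[0,0,-0.01],0.03],
  [[-0.002,0.005,0.145],[0,0,-0.01],0.03],
])

```text
time: 40.55
tool_pos: [0.5105, 0.1027, 0.0221]
tool_rot: [-3.139, -0.0, 1.658]
contact_force: [0.4, -0.8, 0.3]
opening: 0.0302
grip_force: 0.0
```

Request:
arm_command([
  [[0,0,0.005],[0,0,0],0.03],
  [[0,0,0.01],[0,0,0],0.03],
  [[0,0,0.013],[0,0,0],0.03],
  [[0,0,0.016],[0,0,0],0.03],
  [[0,0,0.016],[0,0,0],0.03],
])

```text
time: 41.05
tool_pos: [0.5111, 0.1034, 0.0075]
tool_rot: [3.141, -0.0, 1.659]
contact_force: [0.6, 0.2, 0.2]
opening: 0.0301
grip_force: 0.0
```

```bash
python3 - <<'E'
from h import *
plan([.5113,.103,.0065],95)
E
```

```text
t41.05 shift [-0.0005  0.0002  0.001 ] turn [ 0.0004 -0.0001  0.0009] at [0.5111 0.1034 0.0075] [179.98  -0.    95.05] open 0.0301 grip 0.0 F [0.6 0.2 0.2]
```

Request:
arm_command([
  [[0,0,0.001],[0,0,0],0.015],
  [[0,0,0.001],[0,0,0],0.0],
  [[0,0,0.001],[0,0,0],0.0],
  [[0,0,0.001],[0,0,0],0.0],
  [[0,0,0.001],[0,0,0],0.0],
], squeeze=20)

```text
time: 41.55
tool_pos: [0.5111, 0.1034, 0.0064]
tool_rot: [3.141, -0.0, 1.659]
contact_force: [-0.4, 0.3, 1.2]
opening: 0.0085
grip_force: 20.0
```

Request:
arm_command([
  [[0,0,0],[0,0,0],0.0],
  [[0,0,-0.003],[0,0,0],0.0],
  [[0,0,-0.015],[0,0,0],0.0],
  [[0,0,-0.05],[0,0,0],0.0],
  [[0,0,-0.1],[0,0,0],0.0],
])

```text
time: 42.05
tool_pos: [0.5093, 0.1033, 0.1062]
tool_rot: [-3.137, -0.0, 1.659]
contact_force: [1.0, 0.0, 0.0]
opening: 0.0084
grip_force: 20.0
```

```bash
python3 - <<'E'
from h import *
# long place centre
c=np.array([.4565,-.2232]); a=np.radians(2); print(c+np.array([.115*np.sin(a),-.115*np.cos(a)]))
plan([.4603,-.3388,.17],2)
E
```

```text
[ 0.46051344 -0.33812995]
t42.05 shift [-0.436  -0.088  -0.0635] turn [-0.0041  0.0039  1.6239] at [0.5093 0.1033 0.1062] [-1.7971e+02 -1.0000e-02  9.5040e+01] open 0.0084 grip 20.0 F [1. 0. 0.]
```

Request:
arm_command([
  [[0,0,-0.045],[0,0,0.1],0.0],
  [[0,0,-0.09],[0,0,0.24],0.0],
  [[0,0,-0.13],[0,0,0.385],0.0],
  [[-0.03,-0.005,-0.135],[0,0,0.53],0.0],
  [[-0.07,-0.01,-0.135],[0,0,0.675],0.0],
])

```text
time: 42.55
tool_pos: [0.5077, 0.0332, 0.2444]
tool_rot: [3.137, -0.003, 0.981]
contact_force: [1.0, -0.8, -0.1]
opening: 0.0084
grip_force: 20.0
```

```bash
python3 - <<'E'
from h import *
plan([.4603,-.3388,.24],2)
E
```

```text
t42.55 shift [-0.3356  0.1674  0.0042] turn [ 0.0027 -0.0049  0.9463] at [0.5077 0.0332 0.2444] [ 1.7974e+02 -1.7000e-01  5.6220e+01] open 0.0084 grip 20.0 F [ 1.  -0.8 -0.1]
```

Request:
arm_command([
  [[-0.042,0.021,0],[0,0,0.14],0.0],
  [[-0.084,0.042,0],[0,0,0.28],0.0],
  [[-0.126,0.063,0],[0,0,0.42],0.0],
  [[-0.168,0.084,0],[0,0,0.56],0.0],
  [[-0.21,0.105,0],[0,0,0.7],0.0],
])

```text
time: 43.05
tool_pos: [0.4776, -0.2019, 0.2424]
tool_rot: [3.141, -0.001, 0.278]
contact_force: [0.2, 0.1, -0.2]
opening: 0.0086
grip_force: 20.0
```

```bash
python3 - <<'E'
from h import *
plan([.4603,-.3388,.24],2)
E
```

```text
t43.05 shift [-0.0542  0.1269  0.0024] turn [ 0.0005 -0.0009  0.2433] at [ 0.4776 -0.2019  0.2424] [ 1.7996e+02 -5.0000e-02  1.5940e+01] open 0.0086 grip 20.0 F [ 0.2  0.1 -0.2]
```

Request:
arm_command([
  [[-0.015,0.035,0],[0,0,0.12],0.0],
  [[-0.032,0.075,0],[0,0,0.243],0.0],
  [[-0.048,0.115,0],[0,0,0.243],0.0],
  [[-0.055,0.13,0],[0,0,0.243],0.0],
  [[-0.055,0.13,0],[0,0,0.243],0.0],
])

```text
time: 43.55
tool_pos: [0.4611, -0.3423, 0.2414]
tool_rot: [3.142, 0.0, 0.038]
contact_force: [0.5, -0.3, -0.4]
opening: 0.0089
grip_force: 20.0
```

Request:
arm_command([
  [[0,0,0],[0.13,0,0],0.0],
  [[0,0,0.03],[0.26,0,0],0.0],
  [[0,0,0.07],[0.26,0,0],0.0],
  [[0,0,0.11],[0.26,0,0],0.0],
  [[0,0,0.15],[0.26,0,0],0.0],
])

```text
time: 44.05
tool_pos: [0.4623, -0.3388, 0.0905]
tool_rot: [-2.881, -0.0, 0.042]
contact_force: [0.1, -0.1, -0.1]
opening: 0.0082
grip_force: 20.0
```

```bash
cat > pl.py <<'E'
from h import *
import sys
p=np.array([float(x) for x in sys.argv[1:4]]); s=robot.observe(); R=Ro.from_euler('xyz',s['tool_rot'])
print(s['tool_pos'].round(4),np.degrees(s['tool_rot']).round(2),'shift',R.inv().apply(p-s['tool_pos']).round(4))
E
python3 pl.py .460 -.342 .0235
python3 - <<'E'
from h import *
im,m=shot('wrist','w16'); cv2.imwrite('pics/w16c.png',np.vstack([im,cv2.resize(shot('scene')[0][20:240,260:540],(640,200*1))])[:600])
E
```

```text
[ 0.4623 -0.3388  0.0905] [-1.6509e+02 -2.0000e-02  2.4100e+00] shift [-0.0025  0.0202  0.064 ]
```

View pics/w16c.png

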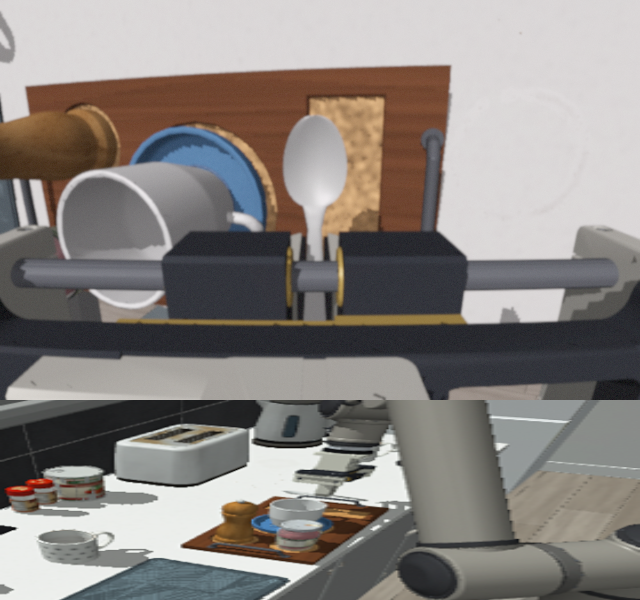

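Request:
arm_command([
  [[-0.001,0.005,0.012],[0,0,0],0.0],
  [[-0.002,0.01,0.03],[0,0,0],0.0],
  [[-0.002,0.014,0.0435],[0,0,0],0.0],
  [[-0.002,0.014,0.0435],[0,0,0],0.0],
  [[-0.002,0.014,0.0435],[0,0,0],0.0],
])

```text
time: 44.65
tool_pos: [0.4606, -0.3431, 0.0466]
tool_rot: [-2.882, -0.001, 0.041]
contact_force: [0.1, 0.4, 0.5]
opening: 0.0086
grip_force: 20.0
```

```bash
python3 pl.py .460 -.342 .0235
```

```text
[ 0.4606 -0.3431  0.0466] [-1.6515e+02 -6.0000e-02  2.3500e+00] shift [-0.0005  0.0048  0.0227]
```

Request:
arm_command([
  [[0,0.001,0.005],[0,0,0],0.0],
  [[0,0.002,0.01],[0,0,0],0.0],
  [[0,0.003,0.014],[0,0,0],0.0],
  [[0,0.004,0.017],[0,0,0],0.0],
  [[0,0.004,0.019],[0,0,0],0.0],
])

```text
time: 45.15
tool_pos: [0.4599, -0.3418, 0.0258]
tool_rot: [-2.881, 0.0, 0.041]
contact_force: [0.0, -0.1, -0.5]
opening: 0.0087
grip_force: 20.0
```

```bash
python3 pl.py .460 -.342 .0225
```

```text
[ 0.4599 -0.3418  0.0258] [-1.6508e+02  1.0000e-02  2.3400e+00] shift [0.0001 0.0011 0.0031]
```

Request:
arm_command([
  [[0,0,0.001],[0,0,0],0.0],
  [[0,0.001,0.002],[0,0,0],0.0],
  [[0,0.001,0.003],[0,0,0],0.0],
  [[0,0.001,0.003],[0,0,0],0.0],
  [[0,0.001,0.003],[0,0,0],0.0],
])

```text
time: 45.65
tool_pos: [0.4601, -0.342, 0.0231]
tool_rot: [-2.882, -0.0, 0.041]
contact_force: [0.3, -0.0, 0.1]
opening: 0.0084
grip_force: 20.0
```

Request:
arm_command([
  [[0,0,0],[0,0,0],0.011],
  [[0,0,0],[0,0,0],0.014],
  [[0,0,-0.001],[0,0,0],0.016],
  [[0,-0.0005,-0.002],[0,0,0],0.018],
  [[0,-0.001,-0.004],[0,0,0],0.022],
])

```text
time: 46.15
tool_pos: [0.46, -0.342, 0.0273]
tool_rot: [-2.881, 0.0, 0.041]
contact_force: [0.3, 0.6, 0.7]
opening: 0.0207
grip_force: 0.0
```

Request:
arm_command([
  [[0,-0.002,-0.01],[0,0,0],0.022],
  [[0,-0.005,-0.02],[0,0,0],0.022],
  [[0,-0.01,-0.04],[0,0,0],0.022],
  [[0,-0.02,-0.08],[0,0,0],0.022],
  [[0,-0.03,-0.12],[0,0,0],0.022],
])

```text
time: 46.65
tool_pos: [0.4599, -0.3436, 0.1528]
tool_rot: [-2.881, 0.0, 0.041]
contact_force: [1.2, 0.2, 0.1]
opening: 0.0222
grip_force: 0.0
```

Request:
arm_command([
  [[0,0,-0.04],[0,0,0],0.022],
  [[0,0.02,-0.07],[0,0,0],0.022],
  [[0,0.06,-0.08],[-0.1,0,0],0.022],
  [[-0.03,0.1,-0.08],[-0.2,0,0],0.022],
  [[-0.06,0.14,-0.08],[-0.26,0,0],0.022],
])

```text
time: 47.15
tool_pos: [0.4067, -0.503, 0.1941]
tool_rot: [3.136, -0.001, 0.043]
contact_force: [-0.5, -0.6, 0.3]
opening: 0.0219
grip_force: 0.0
```

```bash
python3 - <<'E'
from h import *
s=robot.observe(); print(s['tool_pos'].round(3),s['time'])
t,m=shot('top','t17')
H,S,V=cv2.split(cv2.cvtColor(t,cv2.COLOR_BGR2HSV))
def blobs(mask,x0,x1,y0,y1,z,n,A=40):
    k=np.zeros(mask.shape,np.uint8);k[y0:y1,x0:x1]=mask[y0:y1,x0:x1]*255
    for c in cv2.findContours(k,0,1)[0]:
        if cv2.contourArea(c)>A:
            P=np.array([onplane(m,*p,z)[:2] for p in c[:,0]]).astype(np.float32)*1000
            r=cv2.minAreaRect(P);print(n,cv2.boundingRect(c),np.round(r[0]),np.round(r[1]),round(r[2]),'circ',np.round(cv2.minEnclosingCircle(P)[0]))
blobs((S<60)&(V>130),450,478,198,265,.016,'spoon',20)
blobs((H>95)&(H<125)&(S>70),380,470,195,265,.03,'saucer')
blobs((S<45)&(V>120),395,450,200,262,.109,'mug')
blobs((S<60)&(V>130),365,405,225,262,.110,'jarlid')
blobs((H<20)&(S>110)&(V<150),365,400,195,235,.15,'mill')
P=[onplane(m,u,v,.1) for u,v in [(210,212)]]
blobs((H<8)&(S>150)|(H>172)&(S>150),195,225,200,225,.109,'spice',15)
E
```

```text
[ 0.407 -0.503  0.194] 47.15
spoon (452, 248, 26, 17) [ 384. -334.] [76. 46.] 89 circ [ 384. -334.]
spoon (450, 224, 8, 8) [ 467. -307.] [21. 21.] 86 circ [ 467. -305.]
spoon (459, 208, 10, 29) [ 484. -338.] [27. 83.] 86 circ [ 484. -338.]
saucer (406, 211, 34, 40) [ 457. -205.] [114.  86.] 12 circ [ 459. -217.]
mug (395, 236, 10, 22) [ 406. -127.] [24. 56.] 88 circ [ 406. -116.]
mug (417, 212, 33, 31) [ 457. -225.] [83. 81.] 43 circ [ 458. -222.]
jarlid (383, 236, 22, 21) [ 407. -113.] [56. 54.] 25 circ [ 407. -110.]
```

Request:
arm_command([
  [[-0.01,0,-0.04],[0,0,0],0.022],
  [[-0.03,-0.04,-0.08],[0,0,0],0.022],
  [[-0.03,-0.085,-0.08],[0,0,0],0.022],
  [[-0.03,-0.13,-0.08],[0,0,0],0.022],
  [[-0.03,-0.18,-0.08],[0,0,0],0.022],
])

```text
time: 47.7
tool_pos: [0.3686, -0.3219, 0.2736]
tool_rot: [3.14, -0.002, 0.039]
contact_force: [1.4, 1.4, 0.1]
opening: 0.0216
grip_force: 0.0
```

Request:
arm_command([
  [[0,-0.05,0],[0,0,0],0.022],
  [[0,-0.1,0],[0,0,0],0.022],
  [[0,-0.15,0],[0,0,0],0.022],
  [[0,-0.2,0],[0,0,0],0.022],
  [[0,-0.25,0],[0,0,0],0.022],
])

```text
time: 48.2
tool_pos: [0.3583, -0.0717, 0.2733]
tool_rot: [3.141, -0.002, 0.04]
contact_force: [0.8, 0.7, 0.1]
opening: 0.022
grip_force: 0.0
```

Request:
arm_command([
  [[0,-0.05,0],[0,0,0],0.022],
  [[0,-0.1,0],[0,0,0],0.022],
  [[0,-0.15,0],[0,0,0],0.022],
  [[0,-0.2,0],[0,0,0],0.022],
  [[0,-0.25,0],[0,0,0],0.022],
])

```text
time: 48.7
tool_pos: [0.3479, 0.1782, 0.2735]
tool_rot: [-3.141, -0.002, 0.041]
contact_force: [1.4, -0.4, -0.1]
opening: 0.0223
grip_force: 0.0
```

```bash
python3 - <<'E'
from h import *
s=robot.observe(); print(s['tool_pos'].round(3),s['time'])
t,m=shot('top','t18')
H,S,V=cv2.split(cv2.cvtColor(t,cv2.COLOR_BGR2HSV))
def blobs(mask,x0,x1,y0,y1,z,n,A=40):
    k=np.zeros(mask.shape,np.uint8);k[y0:y1,x0:x1]=mask[y0:y1,x0:x1]*255
    for c in cv2.findContours(k,0,1)[0]:
        if cv2.contourArea(c)>A:
            P=np.array([onplane(m,*p,z)[:2] for p in c[:,0]]).astype(np.float32)*1000
            r=cv2.minAreaRect(P);print(n,cv2.boundingRect(c),np.round(r[0]),np.round(r[1]),round(r[2]),'circ',np.round(cv2.minEnclosingCircle(P)[0]))
blobs((S<60)&(V>130),452,478,200,262,.017,'spoon',20)
blobs((H>95)&(H<125)&(S>70),380,470,195,265,.03,'saucer')
blobs((S<45)&(V>120),407,455,200,262,.109,'mug')
blobs((S<60)&(V>130),365,405,225,262,.110,'jarlid')
c=t[222:226,452:480]; print(S[240,455:475].tolist(),V[240,455:475].tolist()); print(S[250,455:475].tolist())
print('mill head exp',proj(m,[.498,-.11,.152]),t[int(proj(m,[.498,-.11,.17])[1])-8:int(proj(m,[.498,-.11,.17])[1])+9:4,int(proj(m,[.498,-.11,.17])[0])].tolist())
E
```

```text
[0.348 0.178 0.273] 48.7
spoon (459, 208, 12, 47) [ 458. -338.] [ 28. 136.] 89 circ [ 458. -341.]
saucer (406, 211, 32, 40) [ 458. -203.] [112.  82.] 9 circ [ 459. -216.]
mug (417, 212, 38, 31) [ 457. -225.] [83. 81.] 43 circ [ 455. -227.]
jarlid (383, 236, 22, 21) [ 407. -113.] [56. 54.] 25 circ [ 407. -110.]
[94, 102, 108, 106, 105, 104, 105, 106, 105, 71, 14, 8, 7, 18, 70, 104, 107, 105, 102, 87] [106, 132, 185, 207, 194, 188, 197, 200, 185, 158, 179, 199, 196, 196, 197, 201, 210, 213, 180, 117]
[69, 90, 101, 105, 106, 105, 105, 106, 109, 90, 16, 7, 7, 7, 8, 53, 100, 105, 105, 104]
mill head exp [394.77940283 210.07234917] [[101, 112, 132], [102, 137, 178], [208, 213, 212], [75, 90, 109], [73, 87, 104]]
```

```bash
python3 -c "
from cell import robot
print(robot.hand_in())"
```

```text
the job is handed in; nothing more can be done
None
```

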